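# Swap the carver's trays and stack the studs

### The arm

A 6-joint arm with a two-finger parallel gripper is mounted at the origin on the work surface. World frame = base frame: x ahead of the robot, y to its left, z up, the work surface at z = 0. Lengths are in m, angles in rad, forces in N, time in s.
With the tool pointing down it reaches from about 0.35 to 0.85 m from the base axis. Payload 8.1 kg.
Tool frame: the origin (TCP) lies midway between the tips of the shut fingers; the grasp point (between the pads) lies 19 mm behind it (robot.tcp_to_grasp is the distance from the TCP to the grasp point, in m); z points along the fingers, y is the direction in which the jaws open and shut (so a half turn about z gives the same grasp; the last joint's range is limited). The gripper opens to 93 mm and grips with 3 to 60 N. Pads are 15 mm wide; open, the fingers measure 128 mm over their backs; the gripper's body (75 mm by 188 mm) begins 65 mm behind the grasp point.
Start: joints at [1.03, 0.13, 1.488, -0, 1.523, -0.085], TCP at [0.264, 0.539, 0.219] pointing down, gripper open.
Joint ranges: [-2.96, 2.96], [-0.89, 2.26], [0.02, 2.5], [-1.34, 4.48], [0, 2.73], [-2.66, 2.66]. Speed limits (rad/s): [2.39, 2.39, 2.79, 3.14, 3.14, 3.14].

### API

Orientations are given as a rotation vector (axis times angle).
In Python, from plant import robot gives the robot as it stands.
- The arm moves only by the tool send_rows, never from a script. Its argument "series" is a list of rows, each an object of numbers: "wx", "wy", "wz": the turn, a rotation vector about the world's x, y, z in rad; "dx", "dy", "dz": the shift along the world's x, y, z in cm; "fingers": the closure in counts, from 0 (fully open) to 255 (shut). In form: [{"wx": .., "wy": .., "wz": .., "dx": .., "dy": .., "dz": .., "fingers": ..}, ...]. A call has 1 to 20 rows; each row shifts and turns the pose as measured when the row begins; what a row does not reach is not made up. A row lasts 1/12 s, in which the tool goes at most 41.7 mm and 7.16 degrees, less where a joint would pass 70% of its speed; a pose out of reach is approached as far as the arm can. A call is refused whole if a number of a shift passes 4.17 or a number of a turn 0.125, either way. A call with a gripper value outside its range is refused whole. The fingers move at their own pace and stop on an object; "newtons" is the grip in N (left out, the last holds). Time passes only in rows, so rows that do not move let the fingers close. It gives the time, the measured TCP pose, the force and the opening at its end, in the units of the state.
- robot.read_state(): the state, without advancing time (a new reading comes with each control period).
- robot.read_camera(name): name is "scene" or "top" or "wrist"; returns the picture (480x640x3 uint8, red, green, blue); there is no depth.
- robot.camera_info(name): a dict with "intrinsics" (3x3 intrinsics, pixels), "k1" (the pictures are not rectified: a ray, as slopes to the right and down, at radius r is drawn at 1 + k1 r^2 times it, then the intrinsics apply), "extrinsics" (4x4, takes a point from world to camera coordinates); the wrist camera has in their place "tool_from_camera" (4x4, takes a point from camera to tool coordinates, whose origin is the TCP and whose axes are the flange's). Camera axes: x right, y up, looking along -z (the intrinsics and any distortion apply to the point x, -y, -z); pixel columns grow to the right and rows downward; lengths in m; the calibration is good to about 2 mm. A picture is of the moment at which its call begins: read the wrist's pose just before it. camera_info takes no time and is no camera call.
- robot.close_job(): hands the job in, once; it reports no verdict.
The state is a dict: "t": time; "q": joint angles; "dq": joint speeds; "joint_torque": joint torques, N m; "tool_pos": TCP position; "orientation": TCP orientation; "force": force on the tool from outside, world axes, zero at the start; "wrist_torque": the same for the moment, N m; "opening": finger opening in m.
Only numpy, scipy, OpenCV 4.12 (cv2) and the standard library are available. Lean on these libraries where they do the work, as an engineer would, in place of code of your own. Each camera call takes 0.05 s, during which the arm holds its last target.

### The job

Swap the two ornament trays, which stand on each other's shield panels (the cork mat is free for parking), so that the blue tray of pale ornaments stands lengthwise inside the inlaid rectangle of the pale panel and the green tray of walnut rosettes inside that of the walnut panel. Only when both stand there released, stack the red tray of brass studs on the green tray, lined up so that its corner feet drop inside the rim. Keep the trays upright, do not shift the gouge, sanding block or mallet, and leave everything at rest.

Things in the scene. Friction and masses are not known exactly. Their poses are not given: they have to be found in the camera images.
- blue_tray_mid (a point): Loose open blue stacking tray holding 3 pale carved ermine ornaments; 110 (x) x 60 (y) x 40 mm high, wall 3, 0.15 to 0.31 kg. Point: its centre, 20 mm above its soles; z up; same after half a turn. Grip across the 60 mm. Stands on 4 round-soled corner feet 6 mm high spanning 96 x 46, which fit inside a like tray's 104 x 54 rim; stacked, it sits 34 mm above the lower tray. Starts on the walnut panel.
- green_tray_mid (a point): Loose open green stacking tray holding 3 dark walnut rosettes; 110 (x) x 60 (y) x 40 mm high, wall 3, 0.15 to 0.31 kg. Point: its centre, 20 mm above its soles; z up; same after half a turn. Grip across the 60 mm. Stands on 4 round-soled corner feet 6 mm high spanning 96 x 46, which fit inside a like tray's 104 x 54 rim; stacked, it sits 34 mm above the lower tray. Starts on the pale panel.
- red_tray_mid (a point): Loose open red stacking tray holding rows of brass studs; 110 (x) x 60 (y) x 40 mm high, wall 3, 0.15 to 0.31 kg. Point: its centre, 20 mm above its soles; z up; same after half a turn. Grip across the 60 mm. Stands on 4 round-soled corner feet 6 mm high spanning 96 x 46, which fit inside a like tray's 104 x 54 rim; stacked, it sits 34 mm above the lower tray. Starts on the bench top.
- pale_panel: Fixed shield-shaped pale wood board, 18 mm thick, 130 mm wide (y), 185 mm long (x), its point towards -x. An inlaid dark outline, 130 (x) by 80 mm (y), marks the tray's place. Origin: on the underside, below the centre of that rectangle; the top is 18 mm above it. The blue tray belongs here.
- walnut_panel: Fixed shield-shaped dark walnut board, 18 mm thick, 130 mm wide (y), 185 mm long (x), its point towards -x. An inlaid pale outline, 130 (x) by 80 mm (y), marks the tray's place. Origin: on the underside, below the centre of that rectangle; the top is 18 mm above it. The green tray belongs here.
- cork_mat: Fixed flat brown cork mat, 150 mm (its x axis) x 110 mm (y), 4 mm thick, empty at the start; the origin is the centre of its underside on the bench top. Free spot for parking a tray.
- gouge: Bystander: loose carving gouge lying on the bench, wooden handle and steel blade, 205 mm long (along its x axis), 26 mm thick; the origin is below its middle, on the bench top. Leave it alone.
- sanding_block: Bystander: loose grey sanding block with a reddish sole, 70 (x) x 110 (y) x 28 mm high; the origin is the centre of its underside. Leave it alone.
- mallet: Bystander: loose round wooden carver's mallet lying on its side along its y axis (handle towards -y), 210 mm long, head 70 mm across; the origin lies on the bench top, below the head, 80 mm from the head's end face. Leave it alone.
Not all that is in view belongs to the job. Of the things that look like the part that bears blue_tray_mid, the middle-sized one is meant.

How it is judged:
On the way, in this order (a step that is already met when the one before it is completed fails the run):
1. the blue tray stands on the pale panel and the green tray on the walnut panel, both let go (horizontal distance between blue_tray_mid and pale_panel below 0.015 m and angle between the x axis of blue_tray_mid and the x axis of pale_panel, either way round below 0.25 rad and z of blue_tray_mid in the frame of pale_panel between 0.034 and 0.042 m and angle between each of blue_tray_mid, green_tray_mid's own z axis and vertical below 0.06 rad and horizontal distance between green_tray_mid and walnut_panel below 0.015 m and angle between the x axis of green_tray_mid and the x axis of walnut_panel, either way round below 0.25 rad and z of green_tray_mid in the frame of walnut_panel between 0.034 and 0.042 m and linear speed of each of blue_tray, green_tray below 0.02 m/s and contact force between the fingers and blue_tray below 0.2 N and contact force between the fingers and green_tray below 0.2 N), for 0.2 s.
2. the red tray is stacked on the green tray, its feet inside the rim (horizontal distance between red_tray_mid and green_tray_mid below 0.007 m and angle between the x axis of red_tray_mid and the x axis of green_tray_mid, either way round below 0.12 rad and z of red_tray_mid in the frame of green_tray_mid between 0.031 and 0.0365 m and angle between red_tray_mid's own z axis and vertical below 0.06 rad), for 0.2 s.
At the end, for the whole second after the job is handed in: Blue tray flat on the pale panel, green tray flat on the walnut panel, each within 15 mm of its rectangle's centre and 0.25 rad of lengthwise; red tray level on the green one, feet inside its rim (within 7 mm, 0.12 rad, 31 to 36.5 mm higher); all released and at rest (all of step 1 and all of step 2 and linear speed of red_tray below 0.02 m/s and contact force between the fingers and red_tray below 0.2 N); the robot touches nothing.
It fails at once if the gouge is shifted by more than 30 mm (distance of gouge from where it was at the start of the episode above 0.03 m).
It fails at once if the sanding block is shifted by more than 30 mm (distance of sanding_block from where it was at the start of the episode above 0.03 m).
It fails at once if the mallet is shifted by more than 30 mm (distance of mallet from where it was at the start of the episode above 0.03 m).
It fails at once if a tray is tipped by more than 0.6 rad (angle between any of blue_tray_mid, green_tray_mid, red_tray_mid's own z axis and vertical above 0.6 rad).
It also fails if it takes over 120 s, if anything falls off the work surface, if the arm or the gripper's body presses on something with over 40 N, if the wrist force passes 120 N, or if a joint passes its speed limit or range.

## Working session

There is one attempt and no reset: what is moved stays moved. The work goes in short steps, Python scripts to look and compute and a tool call to move; the robot and the scene stay as the last step left them, time stands still between calls to the robot, and variables do not carry over. Pictures are saved under pics/ and viewed, and the job is handed in when it is done.

Besides the shell and the picture viewer there is one more tool, called after "Call:" as name([rows], argument=value, ...), one row to a line, values as JSON. send_rows: Moves the arm, as the interface text tells. Its arguments: {"type":"object","properties":{"series":{"type":"array","items":{"type":"object","properties":{"wx":{"type":"number"},"wy":{"type":"number"},"wz":{"type":"number"},"dx":{"type":"number"},"dy":{"type":"number"},"dz":{"type":"number"},"fingers":{"type":"number"}}}},"newtons":{"type":"number"}},"required":["series"]}

```bash
ls; mkdir -p pics; python3 - <<'E'
from plant import robot
import cv2
s=robot.read_state();print({k:s[k] for k in('t','tool_pos','orientation','force','opening')})
for n in('scene','top','wrist'):
    cv2.imwrite(f'pics/{n}0.png',robot.read_camera(n)[:,:,::-1]); print(n,robot.camera_info(n))
E
```

```text
pics
{'t': 0.0, 'tool_pos': array([0.26379375, 0.53823718, 0.21756711]), 'orientation': array([-7.09678797e-01, -3.05976732e+00,  2.84278811e-03]), 'force': array([-0.78711717, -0.48817762, -0.01976867]), 'opening': 0.09284558150000854}
scene {'intrinsics': array([[477.76757802,   0.        , 329.17268055],
       [  0.        , 477.76757802, 236.85688018],
       [  0.        ,   0.        ,   1.        ]]), 'k1': -0.00964385051124994, 'extrinsics': array([[-0.29051448,  0.95685313,  0.00578114,  0.19432387],
       [-0.69782254, -0.21599516,  0.68292737,  0.36182208],
       [ 0.65470989,  0.19436609,  0.7304634 , -1.52959378],
       [ 0.        ,  0.        ,  0.        ,  1.        ]])}
top {'intrinsics': array([[541.05756704,   0.        , 322.75312604],
       [  0.        , 541.05756704, 236.47022516],
       [  0.        ,   0.        ,   1.        ]]), 'k1': -0.1421742630848135, 'extrinsics': array([[ 0.0134712 , -0.99972481, -0.01920509, -0.00617241],
       [ 0.99385475,  0.01127673,  0.11011618, -0.57939895],
       [-0.10986931, -0.02057046,  0.99373316, -1.11302401],
       [ 0.        ,  0.        ,  0.        ,  1.        ]])}
wrist {'intrinsics': array([[411.30817222,   0.        , 322.28450741],
       [  0.        , 411.30817222, 250.20942807],
       [  0.        ,   0.        ,   1.        ]]), 'k1': -0.019714269405148473, 'tool_from_camera': array([[ 4.17013483e-04,  9.63615841e-01,  2.67290736e-01,
         7.42123486e-02],
       [ 9.99999504e-01, -6.43673311e-04,  7.60372492e-04,
        -1.22471272e-04],
       [ 9.04754892e-04,  2.67290286e-01, -9.63615631e-01,
        -1.66615262e-01],
       [ 0.00000000e+00,  0.00000000e+00,  0.00000000e+00,
         1.00000000e+00]])}
```

View pics/top0.png

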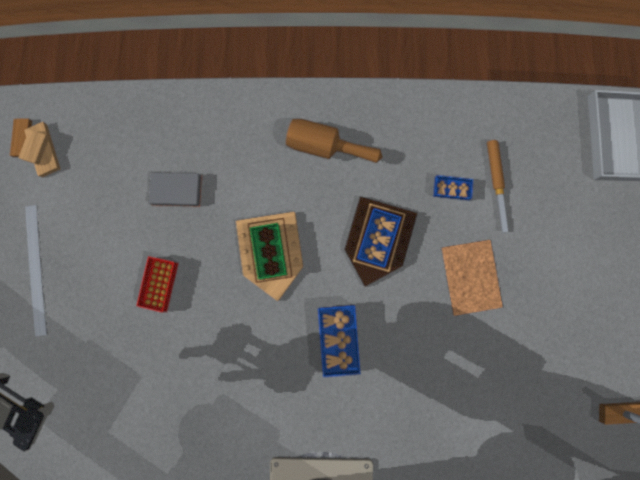

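View pics/scene0.png

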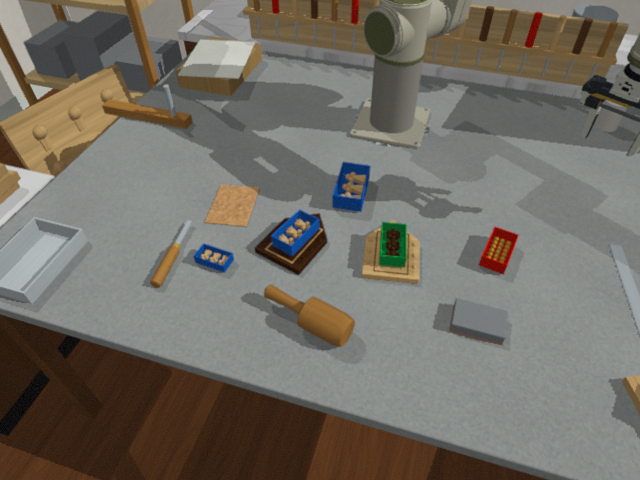

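View pics/wrist0.png

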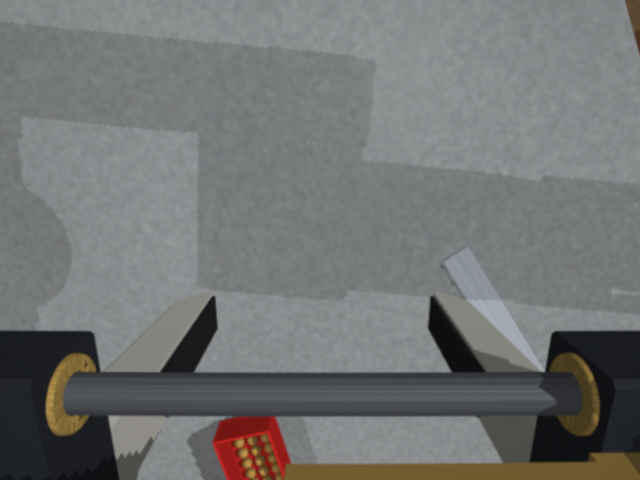

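```bash
cat > h.py <<'E'
import numpy as np, cv2
from scipy.spatial.transform import Rotation as R
from plant import robot
def und(info,uv):
    K=info['intrinsics'];k1=info['k1']
    D=np.array([k1,0,0,0,0.])
    # model: drawn = ray*(1+k1 r^2) == cv2 radial
    p=cv2.undistortPoints(np.asarray(uv,float).reshape(-1,1,2),K,D)[:,0]
    return np.c_[p[:,0],-p[:,1],-np.ones(len(p))]
def pose(name,st):
    info=robot.camera_info(name)
    if name=='wrist':
        T=np.eye(4);T[:3,:3]=R.from_rotvec(st['orientation']).as_matrix();T[:3,3]=st['tool_pos']
        return info,T@info['tool_from_camera']
    return info,np.linalg.inv(info['extrinsics'])
def cast(name,uv,z,st=None):
    info,T=pose(name,st)
    d=und(info,uv)@T[:3,:3].T;o=T[:3,3]
    return (o+d*((z-o[2])/d[:,2])[:,None])[:,:2]
def proj(name,P,st=None):
    info,T=pose(name,st);E=np.linalg.inv(T)
    p=np.atleast_2d(P)@E[:3,:3].T+E[:3,3]
    K=info['intrinsics'];x=p[:,0]/-p[:,2];y=-p[:,1]/-p[:,2];f=1+info['k1']*(x*x+y*y)
    return np.c_[x*f*K[0,0]+K[0,2],y*f*K[1,1]+K[1,2]]
def snap(name,fn):
    st=robot.read_state();im=robot.read_camera(name)
    cv2.imwrite('pics/'+fn,im[:,:,::-1]);np.savez('pics/'+fn+'.npz',im=im,pos=st['tool_pos'],ori=st['orientation'])
    return st,im
def blobs(im,col,amin=40):
    h=cv2.cvtColor(im,cv2.COLOR_RGB2HSV)
    rng={'blue':((105,120,40),(125,255,255)),'green':((50,110,30),(85,255,255)),'redL':((0,170,70),(6,255,255)),'cork':((8,90,120),(16,180,230))}[col]
    m=cv2.inRange(h,*rng)
    if col=='redL': m|=cv2.inRange(h,(174,170,70),(180,255,255))
    c,_=cv2.findContours(m,cv2.RETR_EXTERNAL,cv2.CHAIN_APPROX_NONE)
    return [x[:,0].astype(float) for x in c if cv2.contourArea(x)>amin]
def rect(P):
    c,(w,h),a=cv2.minAreaRect((P*1000).astype(np.float32))
    if w<h:a+=90;w,h=h,w
    return np.array(c)/1000,w,h,(a+90)%180-90
E
python3 - <<'E'
from h import *
im=cv2.imread('pics/top0.png')[:,:,::-1].copy()
print(pose('top',None)[1][:3,3])
for c,z in(('blue',.058),('green',.058),('redL',.04),('cork',.004)):
    for b in blobs(im,c,80):
        for zz in ((.04,.058) if c=='blue' else (z,)):
            p,w,h,a=rect(cast('top',b,zz));print(c,zz,b.mean(0).round(),p.round(4),round(w),round(h),round(a,1))
big=cv2.resize(im[180:320,220:520],None,fx=2.6,fy=2.6,interpolation=cv2.INTER_CUBIC);cv2.imwrite('pics/top0z.png',big[:,:,::-1])
E
```

```text
[ 0.45363437 -0.02253241  1.16973152]
blue 0.04 [339. 341.] [ 0.3627 -0.0348] 143 78 5.2
blue 0.058 [339. 341.] [ 0.3642 -0.0346] 140 77 5.2
blue 0.04 [379. 237.] [ 0.5785 -0.1169] 114 63 -17.7
blue 0.058 [379. 237.] [ 0.5765 -0.1154] 112 62 -17.7
blue 0.04 [453. 187.] [ 0.6873 -0.2758] 82 45 84.7
blue 0.058 [453. 187.] [ 0.6835 -0.2718] 81 44 84.7
green 0.058 [268. 251.] [0.5459 0.1138] 109 61 11.5
redL 0.04 [157. 284.] [0.4732 0.3518] 107 65 -12.1
cork 0.004 [334. 320.] [ 0.4043 -0.0291] 47 32 -89.3
cork 0.004 [472. 277.] [ 0.4979 -0.3222] 148 109 9.9
cork 0.004 [265. 249.] [0.5361 0.1138] 183 130 9.4
cork 0.004 [361. 151.] [ 0.7745 -0.0796] 78 18 71.7
cork 0.004 [494. 164.] [ 0.7496 -0.3783] 110 20 6.0
cork 0.004 [310. 136.] [0.8065 0.034 ] 103 43 75.5
cork 0.004 [ 33. 147.] [0.7906 0.6984] 159 102 23.1
```

View pics/top0z.png

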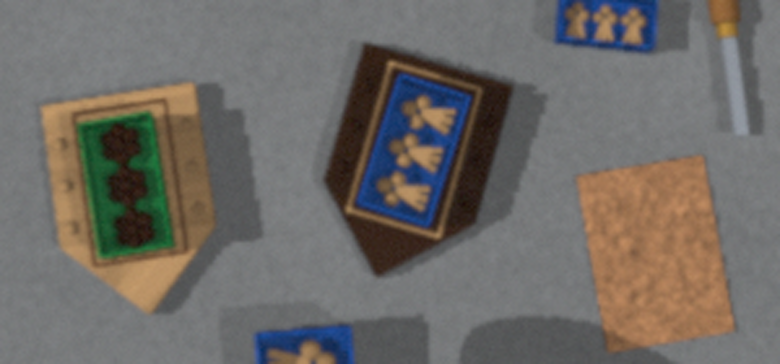

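```bash
python3 - <<'E'
from h import *
s=robot.read_state();M=R.from_rotvec(s['orientation']).as_matrix();print(M.round(3))
print(np.degrees(np.arctan2(M[1,0],M[0,0])), s['q'].round(3),s['t'])
E
```

```text
[[-0.898  0.44  -0.001]
 [ 0.44   0.898 -0.001]
 [ 0.    -0.001 -1.   ]]
153.88535301855 [ 1.03   0.131  1.489  0.     1.523 -0.085] 0.15
```

Call:
send_rows([
  {"dx": 1.65,"dy": -3.4,"wz": 0.0075},
  {"dx": 1.65,"dy": -3.4,"wz": 0.0075},
  {"dx": 1.65,"dy": -3.4,"wz": 0.0075},
  {"dx": 1.65,"dy": -3.4,"wz": 0.0075},
  {"dx": 1.65,"dy": -3.4,"wz": 0.0075},
  {"dx": 1.65,"dy": -3.4,"wz": 0.0075},
  {"dx": 1.65,"dy": -3.4,"wz": 0.0075},
  {"dx": 1.65,"dy": -3.4,"wz": 0.0075},
  {"dx": 1.65,"dy": -3.4,"wz": 0.0075},
  {"dx": 1.65,"dy": -3.4,"wz": 0.0075},
  {"dx": 1.65,"dy": -3.4,"wz": 0.0075},
  {"dx": 1.65,"dy": -3.4,"wz": 0.0075},
  {"dx": 1.65,"dy": -3.4,"wz": 0.0075},
  {"dx": 1.65,"dy": -3.4,"wz": 0.0075},
  {"dx": 1.65,"dy": -3.4,"wz": 0.0075},
  {"dx": 1.65,"dy": -3.4,"wz": 0.0075},
  {"dx": 1.65,"dy": -3.4,"wz": 0.0075},
  {"dx": 1.65,"dy": -3.4,"wz": 0.0075},
  {"dx": 0},
  {"dx": 0},
])

```text
schema error: expected keys wx, wy, wz, dx, dy, dz, fingers
```

Call:
send_rows([
  {"wx": 0,"wy": 0,"wz": 0.0075,"dx": 1.65,"dy": -3.4,"dz": 0,"fingers": 0},
  {"wx": 0,"wy": 0,"wz": 0.0075,"dx": 1.65,"dy": -3.4,"dz": 0,"fingers": 0},
  {"wx": 0,"wy": 0,"wz": 0.0075,"dx": 1.65,"dy": -3.4,"dz": 0,"fingers": 0},
  {"wx": 0,"wy": 0,"wz": 0.0075,"dx": 1.65,"dy": -3.4,"dz": 0,"fingers": 0},
  {"wx": 0,"wy": 0,"wz": 0.0075,"dx": 1.65,"dy": -3.4,"dz": 0,"fingers": 0},
  {"wx": 0,"wy": 0,"wz": 0.0075,"dx": 1.65,"dy": -3.4,"dz": 0,"fingers": 0},
  {"wx": 0,"wy": 0,"wz": 0.0075,"dx": 1.65,"dy": -3.4,"dz": 0,"fingers": 0},
  {"wx": 0,"wy": 0,"wz": 0.0075,"dx": 1.65,"dy": -3.4,"dz": 0,"fingers": 0},
  {"wx": 0,"wy": 0,"wz": 0.0075,"dx": 1.65,"dy": -3.4,"dz": 0,"fingers": 0},
  {"wx": 0,"wy": 0,"wz": 0.0075,"dx": 1.65,"dy": -3.4,"dz": 0,"fingers": 0},
  {"wx": 0,"wy": 0,"wz": 0.0075,"dx": 1.65,"dy": -3.4,"dz": 0,"fingers": 0},
  {"wx": 0,"wy": 0,"wz": 0.0075,"dx": 1.65,"dy": -3.4,"dz": 0,"fingers": 0},
  {"wx": 0,"wy": 0,"wz": 0.0075,"dx": 1.65,"dy": -3.4,"dz": 0,"fingers": 0},
  {"wx": 0,"wy": 0,"wz": 0.0075,"dx": 1.65,"dy": -3.4,"dz": 0,"fingers": 0},
  {"wx": 0,"wy": 0,"wz": 0.0075,"dx": 1.65,"dy": -3.4,"dz": 0,"fingers": 0},
  {"wx": 0,"wy": 0,"wz": 0.0075,"dx": 1.65,"dy": -3.4,"dz": 0,"fingers": 0},
  {"wx": 0,"wy": 0,"wz": 0.0075,"dx": 1.65,"dy": -3.4,"dz": 0,"fingers": 0},
  {"wx": 0,"wy": 0,"wz": 0.0075,"dx": 1.65,"dy": -3.4,"dz": 0,"fingers": 0},
])

```text
t: 1.65
tool_pos: [0.5607, -0.0996, 0.2116]
orientation: [-0.472, -3.101, 0.007]
force: [-0.0, 0.4, -0.5]
opening: 0.0929
```

```bash
python3 - <<'E'
from h import *
st,im=snap('wrist','w1.png');print(st['t'],st['tool_pos'])
E
```

```text
1.65 [ 0.56065298 -0.09961661  0.21164052]
```

View pics/w1.png

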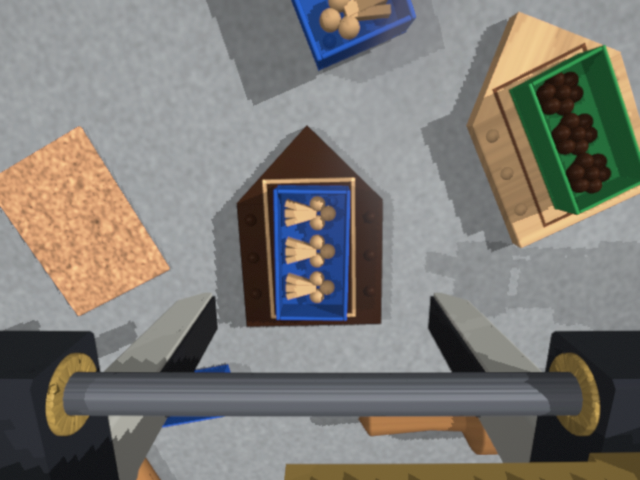

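```bash
cat >> h.py <<'E'
def load(fn):
    d=np.load('pics/'+fn+'.npz');return d['im'],dict(tool_pos=d['pos'],orientation=d['ori'])
def tray(name,im,st,col,ztop,uv0):
    """nearest blob of colour to uv0; fit rim rect using edges on the far side from camera nadir (true rim edges), known size 110x60"""
    b=min(blobs(im,col,150),key=lambda b:np.hypot(*(b.mean(0)-uv0)))
    P=cast(name,b,ztop,st);c,w,h,a=rect(P)
    nad=pose(name,st)[1][:2,3]
    ax=np.array([np.cos(np.radians(a)),np.sin(np.radians(a))]);ay=np.array([-ax[1],ax[0]])
    # true edge lies outward from the nadir
    sx=np.sign((c-nad)@ax);sy=np.sign((c-nad)@ay)
    c2=c+ax*sx*(w-110)/2000+ay*sy*(h-60)/2000
    return c,c2,w,h,a
E
python3 - <<'E'
from h import *
im,st=load('w1.png')
print(tray('wrist',im,st,'blue',.058,(312,252)))
print(tray('wrist',im,st,'green',.058,(580,140)))
im=cv2.imread('pics/top0.png')[:,:,::-1].copy()
for c,z,uv in(('blue',.058,(379,237)),('green',.058,(268,251)),('redL',.04,(157,284))):print(c,tray('top',im,None,c,z,uv))
E
```

```text
(array([ 0.57544104, -0.11474255]), array([ 0.57717897, -0.11567939]), 113.88336181640625, 60.715450286865234, -17.888450622558594)
(array([0.54595477, 0.10806234]), array([0.54563799, 0.11430797]), 111.69120025634766, 72.39244842529297, 10.674738883972168)
blue (array([ 0.5765199 , -0.11543742]), array([ 0.57719563, -0.11685611]), 112.15096282958984, 62.29140853881836, -17.720306396484375)
green (array([0.54594263, 0.11380737]), array([0.5454946 , 0.11420438]), 109.2807388305664, 60.957096099853516, 11.529703140258789)
redL (array([0.47319089, 0.35176917]), array([0.47506261, 0.35408493]), 107.31360626220703, 65.31486511230469, -12.132720947265625)
```

Call:
send_rows([
  {"wx": 0,"wy": 0,"wz": -0.008,"dx": 0.82,"dy": -0.82,"dz": -1,"fingers": 0},
  {"wx": 0,"wy": 0,"wz": 0,"dx": 0.82,"dy": -0.82,"dz": -3,"fingers": 0},
  {"wx": 0,"wy": 0,"wz": 0,"dx": 0,"dy": 0,"dz": -4,"fingers": 0},
  {"wx": 0,"wy": 0,"wz": 0,"dx": 0,"dy": 0,"dz": -3,"fingers": 0},
  {"wx": 0,"wy": 0,"wz": 0,"dx": 0,"dy": 0,"dz": -1,"fingers": 0},
  {"wx": 0,"wy": 0,"wz": 0,"dx": 0,"dy": 0,"dz": 0,"fingers": 0},
])

```text
t: 2.2
tool_pos: [0.5802, -0.1296, 0.087]
orientation: [-0.503, -3.099, 0.014]
force: [0.4, -0.4, -0.2]
opening: 0.0932
```

Call:
send_rows([
  {"wx": 0,"wy": 0,"wz": 0.01,"dx": -0.3,"dy": 1.36,"dz": 0,"fingers": 0},
  {"wx": 0,"wy": 0,"wz": 0,"dx": 0,"dy": 0,"dz": 0,"fingers": 0},
  {"wx": 0,"wy": 0,"wz": 0,"dx": 0,"dy": 0,"dz": 0,"fingers": 0},
])

```text
t: 2.45
tool_pos: [0.5773, -0.1144, 0.0894]
orientation: [-0.486, -3.103, 0.014]
force: [0.6, -0.6, 0.3]
opening: 0.0927
```

Call:
send_rows([
  {"wx": 0,"wy": 0,"wz": 0,"dx": 0,"dy": -0.1,"dz": -3,"fingers": 0},
  {"wx": 0,"wy": 0,"wz": 0,"dx": 0,"dy": 0,"dz": -2,"fingers": 0},
  {"wx": 0,"wy": 0,"wz": 0,"dx": 0,"dy": 0,"dz": -0.8,"fingers": 0},
  {"wx": 0,"wy": 0,"wz": 0,"dx": 0,"dy": 0,"dz": 0,"fingers": 0},
], newtons=20)

```text
t: 2.78
tool_pos: [0.5847, -0.1154, 0.0407]
orientation: [0.478, 3.089, -0.017]
force: [-0.5, -1.0, -0.3]
opening: 0.093
```

Call:
send_rows([
  {"wx": 0,"wy": 0,"wz": 0,"dx": -0.75,"dy": 0,"dz": -0.4,"fingers": 0},
  {"wx": 0,"wy": 0,"wz": 0,"dx": 0,"dy": 0,"dz": 0,"fingers": 0},
  {"wx": 0,"wy": 0,"wz": 0,"dx": 0,"dy": 0,"dz": 0,"fingers": 0},
])

```text
t: 3.03
tool_pos: [0.579, -0.1158, 0.0408]
orientation: [0.476, 3.084, -0.018]
force: [0.8, 0.3, 0.3]
opening: 0.0928
```

```bash
cat >> h.py <<'E'
def turn(yaw_deg,st=None):
    """rotvec (world) to get tool vertical with tool x at the yaw"""
    st=st or robot.read_state();y=np.radians(yaw_deg)
    T=np.array([[np.cos(y),np.sin(y),0],[np.sin(y),-np.cos(y),0],[0,0,-1]])
    M=R.from_rotvec(st['orientation']).as_matrix()
    cur=np.degrees(np.arctan2(M[1,0],M[0,0]))%360
    return R.from_matrix(T@M.T).as_rotvec().round(4),round(cur,1)
def go(xyz,yaw):
    st=robot.read_state();print('t',round(st['t'],2),'pos',st['tool_pos'].round(4),'d cm',((np.array(xyz)-st['tool_pos'])*100).round(2),'turn,yaw',*turn(yaw,st),'dq',np.abs(st['dq']).max().round(3),'F',st['force'].round(1),'open',round(st['opening'],4))
E
python3 -c "
from h import *
go((.577,-.116,.029),162.2)"
```

```text
t 3.03 pos [ 0.579  -0.1158  0.0408] d cm [-0.2  -0.02 -1.18] turn,yaw [ 0.0147  0.019  -0.0042] 162.4 dq 0.021 F [0.8 0.3 0.3] open 0.0928
```

Call:
send_rows([
  {"wx": 0.0147,"wy": 0.019,"wz": -0.004,"dx": -0.1,"dy": 0,"dz": -0.8,"fingers": 0},
  {"wx": 0,"wy": 0,"wz": 0,"dx": 0,"dy": 0,"dz": -0.4,"fingers": 0},
  {"wx": 0,"wy": 0,"wz": 0,"dx": 0,"dy": 0,"dz": 0,"fingers": 0},
  {"wx": 0,"wy": 0,"wz": 0,"dx": 0,"dy": 0,"dz": 0,"fingers": 0},
])

```text
t: 3.37
tool_pos: [0.5805, -0.1167, 0.033]
orientation: [0.485, 3.097, -0.001]
force: [0.5, -0.1, -0.3]
opening: 0.093
```

```bash
python3 -c "
from h import *
go((.577,-.116,.029),162.2)"
```

```text
t 3.37 pos [ 0.5805 -0.1167  0.033 ] d cm [-0.35  0.07 -0.4 ] turn,yaw [0.0019 0.0062 0.0001] 162.2 dq 0.009 F [ 0.5 -0.1 -0.3] open 0.093
```

Call:
send_rows([
  {"wx": 0,"wy": 0.006,"wz": 0,"dx": -0.45,"dy": 0,"dz": -0.5,"fingers": 0},
  {"wx": 0,"wy": 0,"wz": 0,"dx": 0,"dy": 0,"dz": 0,"fingers": 0},
  {"wx": 0,"wy": 0,"wz": 0,"dx": 0,"dy": 0,"dz": 0,"fingers": 0},
])

```text
t: 3.62
tool_pos: [0.5763, -0.1169, 0.0288]
orientation: [0.486, 3.102, -0.004]
force: [2.1, -0.3, -0.4]
opening: 0.0932
```

```bash
python3 -c "
from h import *
go((.577,-.116,.029),162.2)"
```

```text
t 3.62 pos [ 0.5763 -0.1169  0.0288] d cm [0.07 0.09 0.02] turn,yaw [ 0.0029  0.0017 -0.0001] 162.2 dq 0.018 F [ 2.1 -0.3 -0.4] open 0.0932
```

Close.

Call:
send_rows([
  {"wx": 0,"wy": 0,"wz": 0,"dx": 0,"dy": 0,"dz": 0,"fingers": 255},
  {"wx": 0,"wy": 0,"wz": 0,"dx": 0,"dy": 0,"dz": 0,"fingers": 255},
  {"wx": 0,"wy": 0,"wz": 0,"dx": 0,"dy": 0,"dz": 0,"fingers": 255},
  {"wx": 0,"wy": 0,"wz": 0,"dx": 0,"dy": 0,"dz": 0,"fingers": 255},
  {"wx": 0,"wy": 0,"wz": 0,"dx": 0,"dy": 0,"dz": 0,"fingers": 255},
  {"wx": 0,"wy": 0,"wz": 0,"dx": 0,"dy": 0,"dz": 0,"fingers": 255},
], newtons=20)

```text
t: 4.12
tool_pos: [0.5761, -0.1166, 0.0289]
orientation: [0.485, 3.102, -0.004]
force: [0.3, -0.2, 0.3]
opening: 0.0601
```

```bash
python3 -c "
from h import *
go((.577,-.116,.13),162.2)"
```

```text
t 4.12 pos [ 0.5761 -0.1166  0.0289] d cm [ 0.09  0.06 10.11] turn,yaw [ 0.003   0.0018 -0.0005] 162.2 dq 0.001 F [ 0.3 -0.2  0.3] open 0.0601
```

Call:
send_rows([
  {"wx": 0,"wy": 0,"wz": 0,"dx": 0,"dy": 0,"dz": 1.5,"fingers": 255},
  {"wx": 0,"wy": 0,"wz": 0,"dx": 0,"dy": 0,"dz": 2.5,"fingers": 255},
  {"wx": 0,"wy": 0,"wz": 0,"dx": 0,"dy": 0,"dz": 2.5,"fingers": 255},
  {"wx": 0,"wy": 0,"wz": 0.04,"dx": -0.7,"dy": -1.5,"dz": 1.5,"fingers": 255},
  {"wx": 0,"wy": 0,"wz": 0.05,"dx": -0.8,"dy": -2,"dz": 0,"fingers": 255},
  {"wx": 0,"wy": 0,"wz": 0.05,"dx": -0.8,"dy": -2,"dz": 0,"fingers": 255},
  {"wx": 0,"wy": 0,"wz": 0.05,"dx": -0.8,"dy": -2,"dz": 0,"fingers": 255},
  {"wx": 0,"wy": 0,"wz": 0.05,"dx": -0.8,"dy": -2,"dz": 0,"fingers": 255},
  {"wx": 0,"wy": 0,"wz": 0.05,"dx": -0.8,"dy": -2,"dz": 0,"fingers": 255},
  {"wx": 0,"wy": 0,"wz": 0.05,"dx": -0.8,"dy": -2,"dz": 0,"fingers": 255},
  {"wx": 0,"wy": 0,"wz": 0.05,"dx": -0.8,"dy": -2,"dz": 0,"fingers": 255},
  {"wx": 0,"wy": 0,"wz": 0.05,"dx": -0.8,"dy": -2,"dz": 0,"fingers": 255},
  {"wx": 0,"wy": 0,"wz": 0.03,"dx": -0.4,"dy": -1.2,"dz": 0,"fingers": 255},
  {"wx": 0,"wy": 0,"wz": 0,"dx": 0,"dy": 0,"dz": 0,"fingers": 255},
  {"wx": 0,"wy": 0,"wz": 0,"dx": 0,"dy": 0,"dz": 0,"fingers": 255},
  {"wx": 0,"wy": 0,"wz": 0,"dx": 0,"dy": 0,"dz": 0,"fingers": 255},
])

```text
t: 5.45
tool_pos: [0.4917, -0.3086, 0.1069]
orientation: [0.288, -3.121, 0.002]
force: [1.0, -0.9, -2.4]
opening: 0.06
```

```bash
python3 -c "
from h import *
go((.498,-.322,.015),190)
print(robot.read_state()['q'].round(2))
st,im=snap('wrist','w2.png')
snap('top','t2.png')"
```

```text
t 5.45 pos [ 0.4917 -0.3086  0.1069] d cm [ 0.63 -1.34 -9.19] turn,yaw [ 0.002  -0.0075 -0.0095] 190.5 dq 0.015 F [ 1.  -0.9 -2.4] open 0.06
[-0.64  0.16  1.66 -0.01  1.32 -2.4 ]
```

View pics/w2.png

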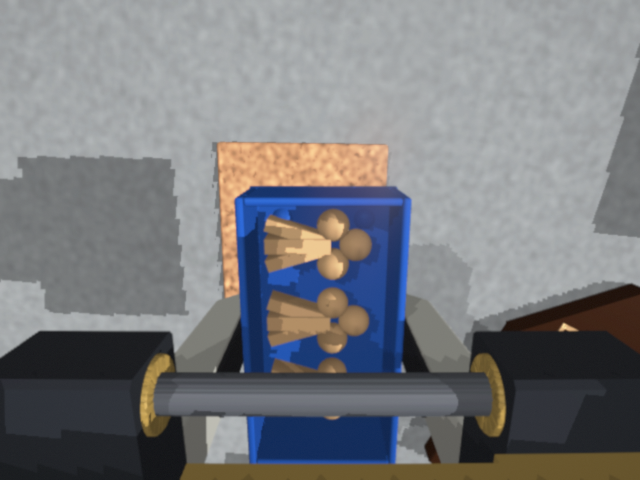

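View pics/t2.png

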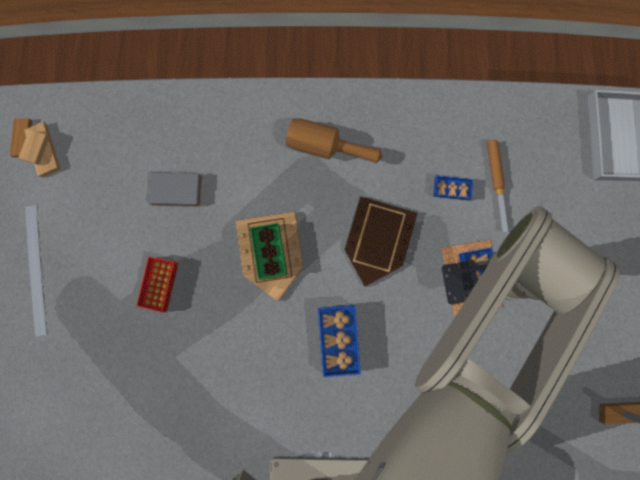

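Call:
send_rows([
  {"wx": 0.002,"wy": -0.007,"wz": -0.009,"dx": 0.3,"dy": -0.7,"dz": -1.5,"fingers": 255},
  {"wx": 0,"wy": 0,"wz": 0,"dx": 0.2,"dy": -0.6,"dz": -2.5,"fingers": 255},
  {"wx": 0,"wy": 0,"wz": 0,"dx": 0,"dy": 0,"dz": -2,"fingers": 255},
  {"wx": 0,"wy": 0,"wz": 0,"dx": 0,"dy": 0,"dz": -1,"fingers": 255},
  {"wx": 0,"wy": 0,"wz": 0,"dx": 0,"dy": 0,"dz": 0,"fingers": 255},
  {"wx": 0,"wy": 0,"wz": 0,"dx": 0,"dy": 0,"dz": 0,"fingers": 255},
])

```text
t: 6.05
tool_pos: [0.5009, -0.3171, 0.0368]
orientation: [-0.282, 3.126, -0.002]
force: [-0.1, -0.4, -1.6]
opening: 0.0598
```

```bash
python3 -c "
from h import *
go((.498,-.322,.015),190)
im,_=load('t2.png')
h=cv2.cvtColor(im,cv2.COLOR_RGB2HSV)
m=np.zeros(h.shape[:2],np.uint8);m[195:290,340:420]=1
# pale inlay pixels inside the dark panel
v=(h[...,2]>95)*m
roi=cv2.resize(im[190:290,335:425],None,fx=7,fy=6,interpolation=cv2.INTER_CUBIC);cv2.imwrite('pics/t2z.png',roi[:,:,::-1])
for p in((361,240),(380,237),(372,205),(352,240)):print(p,im[p[1],p[0]],h[p[1],p[0]])
"
```

```text
t 6.05 pos [ 0.5009 -0.3171  0.0368] d cm [-0.29 -0.49 -2.18] turn,yaw [ 0.0012  0.0034 -0.0054] 190.3 dq 0.013 F [-0.1 -0.4 -1.6] open 0.0598
(361, 240) [77 56 38] [ 14 129  77]
(380, 237) [46 27 21] [  7 139  46]
(372, 205) [107  82  59] [ 14 114 107]
(352, 240) [53 36 25] [ 12 135  53]
```

View pics/t2z.png

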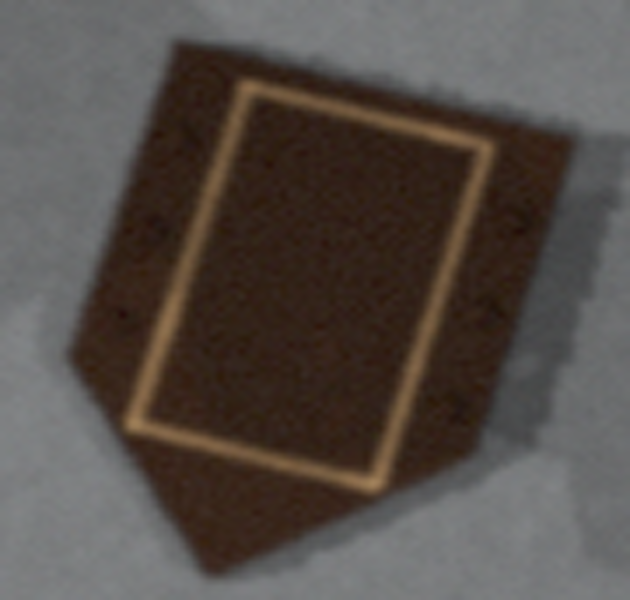

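Call:
send_rows([
  {"wx": 0.001,"wy": 0.003,"wz": -0.005,"dx": -0.2,"dy": -0.3,"dz": -1.2,"fingers": 255},
  {"wx": 0,"wy": 0,"wz": 0,"dx": 0,"dy": 0,"dz": -0.6,"fingers": 255},
  {"wx": 0,"wy": 0,"wz": 0,"dx": 0,"dy": 0,"dz": 0,"fingers": 255},
  {"wx": 0,"wy": 0,"wz": 0,"dx": 0,"dy": 0,"dz": 0,"fingers": 255},
])

```text
t: 6.38
tool_pos: [0.5006, -0.3206, 0.0202]
orientation: [-0.275, 3.127, -0.004]
force: [0.6, -0.6, -0.9]
opening: 0.0598
```

```bash
python3 -c "
from h import *
go((.498,-.322,.015),190)
im,_=load('t2.png')
s=6;x0,y0,x1,y1=335,190,425,290
z=cv2.resize(im[y0:y1,x0:x1],None,fx=s,fy=s,interpolation=cv2.INTER_CUBIC)
h=cv2.cvtColor(z,cv2.COLOR_RGB2HSV)
m=((h[...,1]>90)&(h[...,2]>68)).astype(np.uint8)
n,l,st,c=cv2.connectedComponentsWithStats(m)
i=1+st[1:,4].argmax();print(st[i])
yx=np.argwhere(l==i)
uv=np.c_[(yx[:,1]+.5)/s-.5+x0,(yx[:,0]+.5)/s-.5+y0]
print(rect(cast('top',uv,.018)))
"
```

```text
t 6.38 pos [ 0.5006 -0.3206  0.0202] d cm [-0.26 -0.14 -0.52] turn,yaw [ 0.0023  0.0031 -0.0011] 190.1 dq 0.006 F [ 0.6 -0.6 -0.9] open 0.0598
[  102    77   325   421 23294]
(array([ 0.58111597, -0.1191431 ]), 135.52101135253906, 86.32785034179688, -15.819976806640625)
```

Call:
send_rows([
  {"wx": 0.002,"wy": 0.003,"wz": 0,"dx": 0,"dy": 0,"dz": -0.55,"fingers": 255},
  {"wx": 0,"wy": 0,"wz": 0,"dx": 0,"dy": 0,"dz": 0,"fingers": 255},
  {"wx": 0,"wy": 0,"wz": 0,"dx": 0,"dy": 0,"dz": 0,"fingers": 255},
])

```text
t: 6.63
tool_pos: [0.5018, -0.3216, 0.016]
orientation: [-0.275, 3.127, -0.003]
force: [0.7, 0.1, -1.5]
opening: 0.0597
```

```bash
python3 -c "
from h import *
go((.498,-.322,.015),190)"
```

```text
t 6.63 pos [ 0.5018 -0.3216  0.016 ] d cm [-0.38 -0.04 -0.1 ] turn,yaw [ 0.002   0.0023 -0.0008] 190.0 dq 0.007 F [ 0.7  0.1 -1.5] open 0.0597
```

Call:
send_rows([
  {"wx": 0,"wy": 0,"wz": 0,"dx": 0,"dy": 0,"dz": -0.2,"fingers": 255},
  {"wx": 0,"wy": 0,"wz": 0,"dx": 0,"dy": 0,"dz": 0,"fingers": 255},
  {"wx": 0,"wy": 0,"wz": 0,"dx": 0,"dy": 0,"dz": 0,"fingers": 0},
  {"wx": 0,"wy": 0,"wz": 0,"dx": 0,"dy": 0,"dz": 0,"fingers": 0},
  {"wx": 0,"wy": 0,"wz": 0,"dx": 0,"dy": 0,"dz": 0,"fingers": 0},
  {"wx": 0,"wy": 0,"wz": 0,"dx": 0,"dy": 0,"dz": 0,"fingers": 0},
])

```text
t: 7.13
tool_pos: [0.5032, -0.3227, 0.0162]
orientation: [-0.274, 3.125, -0.007]
force: [-0.1, -0.3, 0.1]
opening: 0.0822
```

```bash
python3 -c "
from h import *
go((.546,.114,.2),191)"
```

```text
t 7.13 pos [ 0.5032 -0.3227  0.0162] d cm [ 4.28 43.67 18.38] turn,yaw [0.004  0.0053 0.0168] 190.0 dq 0.002 F [-0.1 -0.3  0.1] open 0.0822
```

Call:
send_rows([
  {"wx": 0,"wy": 0,"wz": 0,"dx": 0,"dy": 0,"dz": 1.5,"fingers": 0},
  {"wx": 0,"wy": 0,"wz": 0,"dx": 0,"dy": 0,"dz": 3,"fingers": 0},
  {"wx": 0,"wy": 0,"wz": 0,"dx": 0,"dy": 0,"dz": 4,"fingers": 0},
  {"wx": 0,"wy": 0,"wz": 0,"dx": 0,"dy": 1,"dz": 3,"fingers": 0},
  {"wx": 0,"wy": 0,"wz": 0,"dx": 0.3,"dy": 2.5,"dz": 2,"fingers": 0},
  {"wx": 0,"wy": 0,"wz": 0,"dx": 0.4,"dy": 3.5,"dz": 1,"fingers": 0},
  {"wx": 0,"wy": 0,"wz": 0,"dx": 0.4,"dy": 3.5,"dz": 0,"fingers": 0},
  {"wx": 0,"wy": 0,"wz": 0,"dx": 0.4,"dy": 3.5,"dz": 0,"fingers": 0},
  {"wx": 0,"wy": 0,"wz": 0,"dx": 0.4,"dy": 3.5,"dz": 0,"fingers": 0},
  {"wx": 0,"wy": 0,"wz": 0,"dx": 0.4,"dy": 3.5,"dz": 0,"fingers": 0},
  {"wx": 0,"wy": 0,"wz": 0,"dx": 0.4,"dy": 3.5,"dz": 0,"fingers": 0},
  {"wx": 0,"wy": 0,"wz": 0,"dx": 0.4,"dy": 3.5,"dz": 0,"fingers": 0},
  {"wx": 0,"wy": 0,"wz": 0,"dx": 0.4,"dy": 3.5,"dz": 0,"fingers": 0},
  {"wx": 0,"wy": 0,"wz": 0,"dx": 0.4,"dy": 3.5,"dz": 0,"fingers": 0},
  {"wx": 0,"wy": 0,"wz": 0,"dx": 0.4,"dy": 3,"dz": 0,"fingers": 0},
  {"wx": 0,"wy": 0,"wz": 0,"dx": 0,"dy": 1.5,"dz": 0,"fingers": 0},
  {"wx": 0,"wy": 0,"wz": 0,"dx": 0,"dy": 0,"dz": 0,"fingers": 0},
  {"wx": 0,"wy": 0,"wz": 0,"dx": 0,"dy": 0,"dz": 0,"fingers": 0},
  {"wx": 0,"wy": 0,"wz": 0,"dx": 0,"dy": 0,"dz": 0,"fingers": 0},
])

```text
t: 8.72
tool_pos: [0.5436, 0.0907, 0.1709]
orientation: [-0.268, 3.116, -0.008]
force: [-0.3, -0.3, 0.5]
opening: 0.093
```

```bash
python3 -c "
from h import *
go((.546,.114,.029),191)
st,im=snap('wrist','w3.png')
for b in blobs(im,'green',150):print(b.mean(0),len(b))
print(tray('wrist',im,st,'green',.058,(320,270)))
snap('top','t3.png')
"
```

```text
t 8.72 pos [0.5436 0.0907 0.1709] d cm [  0.24   2.33 -14.19] turn,yaw [0.0035 0.0143 0.0204] 189.8 dq 0.009 F [-0.3 -0.3  0.5] open 0.093
[358.9614949  245.51302378] 883
(array([0.54508008, 0.11553704]), array([0.5453021 , 0.11531667]), 110.35603332519531, 59.48554229736328, 10.527939796447754)
```

View pics/w3.png

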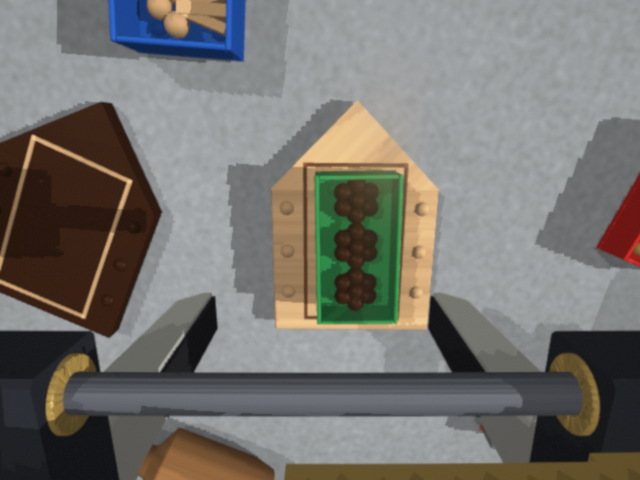

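View pics/t3.png

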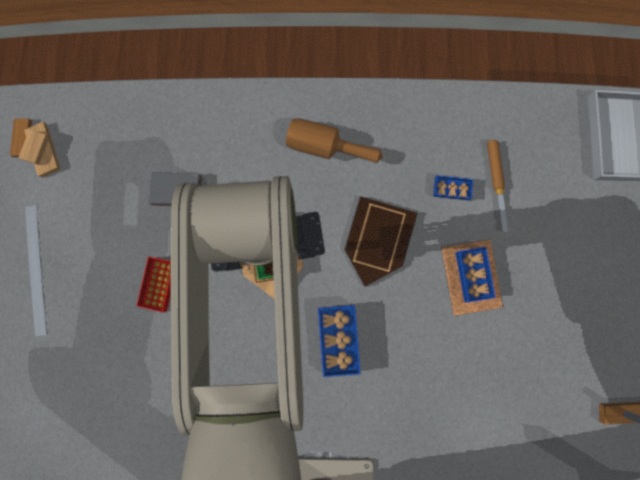

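Call:
send_rows([
  {"wx": 0.003,"wy": 0.014,"wz": 0.016,"dx": 0.1,"dy": 1.2,"dz": -1,"fingers": 0},
  {"wx": 0,"wy": 0,"wz": 0,"dx": 0,"dy": 1.2,"dz": -2.5,"fingers": 0},
  {"wx": 0,"wy": 0,"wz": 0,"dx": 0,"dy": 0,"dz": -3,"fingers": 0},
  {"wx": 0,"wy": 0,"wz": 0,"dx": 0,"dy": 0,"dz": -2.5,"fingers": 0},
  {"wx": 0,"wy": 0,"wz": 0,"dx": 0,"dy": 0,"dz": -1,"fingers": 0},
  {"wx": 0,"wy": 0,"wz": 0,"dx": 0,"dy": 0,"dz": 0,"fingers": 0},
  {"wx": 0,"wy": 0,"wz": 0,"dx": 0,"dy": 0,"dz": 0,"fingers": 0},
])

```text
t: 9.4
tool_pos: [0.5474, 0.1058, 0.0707]
orientation: [-0.274, 3.124, -0.003]
force: [-0.3, -0.0, 0.1]
opening: 0.0929
```

```bash
python3 -c "
from h import *
go((.5453,.1153,.029),190.7)
im,st=load('w3.png')
uv=[[305,164],[407,165],[306,318]]
print(cast('wrist',uv,.018,st).round(4))
P=cast('wrist',uv,.018,st);print(np.linalg.norm(P[1]-P[0]),np.linalg.norm(P[2]-P[0]),(P[1]+P[2])/2)
d=P[0]-P[2];print(np.degrees(np.arctan2(d[1],d[0])))
"
```

```text
t 9.4 pos [0.5474 0.1058 0.0707] d cm [-0.21  0.95 -4.17] turn,yaw [0.0016 0.0056 0.0121] 190.0 dq 0.017 F [-0.3 -0.   0.1] open 0.0929
[[0.4948 0.0677]
 [0.4822 0.1443]
 [0.6213 0.089 ]]
0.07761103749146857 0.1282055005581393 [0.55173009 0.11663682]
-170.44228256569087
```

Call:
send_rows([
  {"wx": 0.001,"wy": 0.005,"wz": 0.012,"dx": -0.2,"dy": 1.0,"dz": -0.8,"fingers": 0},
  {"wx": 0,"wy": 0,"wz": 0,"dx": -0.1,"dy": 0,"dz": -1.5,"fingers": 0},
  {"wx": 0,"wy": 0,"wz": 0,"dx": -0.1,"dy": 0,"dz": -1,"fingers": 0},
  {"wx": 0,"wy": 0,"wz": 0,"dx": -0.1,"dy": 0,"dz": -0.6,"fingers": 0},
  {"wx": 0,"wy": 0,"wz": 0,"dx": 0,"dy": 0,"dz": 0,"fingers": 0},
  {"wx": 0,"wy": 0,"wz": 0,"dx": 0,"dy": 0,"dz": 0,"fingers": 0},
])

```text
t: 9.9
tool_pos: [0.547, 0.117, 0.0365]
orientation: [-0.292, 3.118, 0.0]
force: [0.5, 0.4, 0.2]
opening: 0.0932
```

```bash
python3 -c "
from h import *
go((.5453,.1153,.029),190.7)"
```

```text
t 9.9 pos [0.547  0.117  0.0365] d cm [-0.17 -0.17 -0.75] turn,yaw [-0.0011  0.0099  0.0003] 190.7 dq 0.005 F [0.5 0.4 0.2] open 0.0932
```

Call:
send_rows([
  {"wx": -0.001,"wy": 0.009,"wz": 0,"dx": -0.3,"dy": -0.15,"dz": -0.8,"fingers": 0},
  {"wx": 0,"wy": 0,"wz": 0,"dx": 0,"dy": 0,"dz": 0,"fingers": 0},
  {"wx": 0,"wy": 0,"wz": 0,"dx": 0,"dy": 0,"dz": 0,"fingers": 0},
], newtons=20)

```text
t: 10.15
tool_pos: [0.545, 0.1157, 0.0297]
orientation: [-0.293, 3.125, 0.0]
force: [0.4, 0.1, 0.8]
opening: 0.093
```

```bash
python3 -c "
from h import *
go((.5453,.1153,.029),190.7)"
```

```text
t 10.15 pos [0.545  0.1157 0.0297] d cm [ 0.03 -0.04 -0.07] turn,yaw [-0.0004  0.0025 -0.0001] 190.7 dq 0.01 F [0.4 0.1 0.8] open 0.093
```

Call:
send_rows([
  {"wx": 0,"wy": 0,"wz": 0,"dx": 0,"dy": 0,"dz": 0,"fingers": 255},
  {"wx": 0,"wy": 0,"wz": 0,"dx": 0,"dy": 0,"dz": 0,"fingers": 255},
  {"wx": 0,"wy": 0,"wz": 0,"dx": 0,"dy": 0,"dz": 0,"fingers": 255},
  {"wx": 0,"wy": 0,"wz": 0,"dx": 0,"dy": 0,"dz": 0,"fingers": 255},
  {"wx": 0,"wy": 0,"wz": 0,"dx": 0,"dy": 0,"dz": 0,"fingers": 255},
  {"wx": 0,"wy": 0,"wz": 0,"dx": 0,"dy": 0,"dz": 0,"fingers": 255},
])

```text
t: 10.65
tool_pos: [0.5458, 0.1157, 0.0307]
orientation: [-0.292, 3.124, 0.0]
force: [-0.9, -0.3, -0.8]
opening: 0.0599
```

```bash
python3 -c "
from h import *
go((.581,-.119,.1),164.2)"
```

```text
t 10.65 pos [0.5458 0.1157 0.0307] d cm [  3.52 -23.47   6.93] turn,yaw [ 4.000e-04  4.100e-03 -4.623e-01] 190.7 dq 0.002 F [-0.9 -0.3 -0.8] open 0.0599
```

Call:
send_rows([
  {"wx": 0,"wy": 0,"wz": 0,"dx": 0,"dy": 0,"dz": 1.5,"fingers": 255},
  {"wx": 0,"wy": 0,"wz": 0,"dx": 0,"dy": 0,"dz": 2.5,"fingers": 255},
  {"wx": 0,"wy": 0,"wz": 0,"dx": 0,"dy": 0,"dz": 2.5,"fingers": 255},
  {"wx": 0,"wy": 0,"wz": -0.03,"dx": 0.2,"dy": -1.5,"dz": 1.0,"fingers": 255},
  {"wx": 0,"wy": 0,"wz": -0.05,"dx": 0.3,"dy": -2.5,"dz": 0,"fingers": 255},
  {"wx": 0,"wy": 0,"wz": -0.05,"dx": 0.4,"dy": -2.5,"dz": 0,"fingers": 255},
  {"wx": 0,"wy": 0,"wz": -0.05,"dx": 0.4,"dy": -2.5,"dz": 0,"fingers": 255},
  {"wx": 0,"wy": 0,"wz": -0.05,"dx": 0.4,"dy": -2.5,"dz": 0,"fingers": 255},
  {"wx": 0,"wy": 0,"wz": -0.05,"dx": 0.4,"dy": -2.5,"dz": 0,"fingers": 255},
  {"wx": 0,"wy": 0,"wz": -0.05,"dx": 0.4,"dy": -2.5,"dz": 0,"fingers": 255},
  {"wx": 0,"wy": 0,"wz": -0.05,"dx": 0.4,"dy": -2.5,"dz": 0,"fingers": 255},
  {"wx": 0,"wy": 0,"wz": -0.05,"dx": 0.3,"dy": -2,"dz": 0,"fingers": 255},
  {"wx": 0,"wy": 0,"wz": -0.03,"dx": 0.2,"dy": -1,"dz": 0,"fingers": 255},
  {"wx": 0,"wy": 0,"wz": 0,"dx": 0,"dy": 0,"dz": 0,"fingers": 255},
  {"wx": 0,"wy": 0,"wz": 0,"dx": 0,"dy": 0,"dz": 0,"fingers": 255},
  {"wx": 0,"wy": 0,"wz": 0,"dx": 0,"dy": 0,"dz": 0,"fingers": 255},
])

```text
t: 11.98
tool_pos: [0.5736, -0.1121, 0.1035]
orientation: [-0.454, -3.102, -0.005]
force: [-0.0, 0.6, -2.3]
opening: 0.06
```

```bash
python3 -c "
from h import *
go((.581,-.119,.0307),164.2)
snap('top','t4.png')
snap('wrist','w4.png')
im,_=load('t4.png')
roi=cv2.resize(im[190:310,225:425],None,fx=4,fy=4,interpolation=cv2.INTER_CUBIC);cv2.imwrite('pics/t4z.png',roi[:,:,::-1])
"
```

```text
t 11.98 pos [ 0.5736 -0.1121  0.1035] d cm [ 0.74 -0.69 -7.28] turn,yaw [-0.0037 -0.006   0.0148] 163.4 dq 0.013 F [-0.   0.6 -2.3] open 0.06
```

View pics/t4z.png

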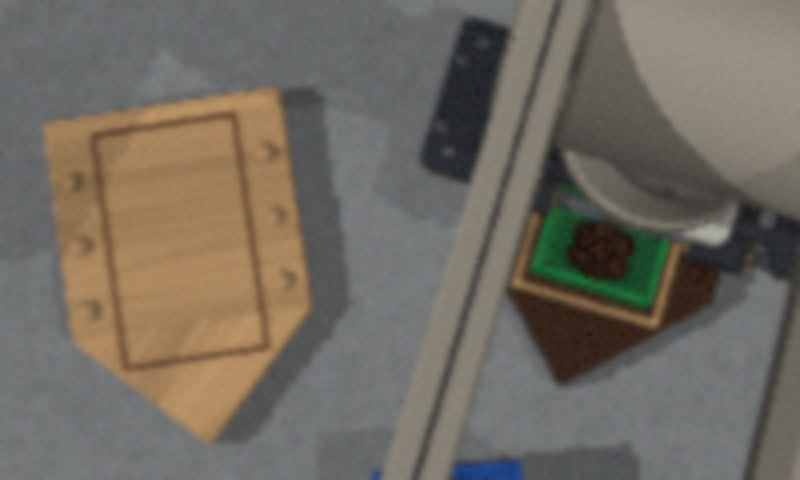

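View pics/w4.png

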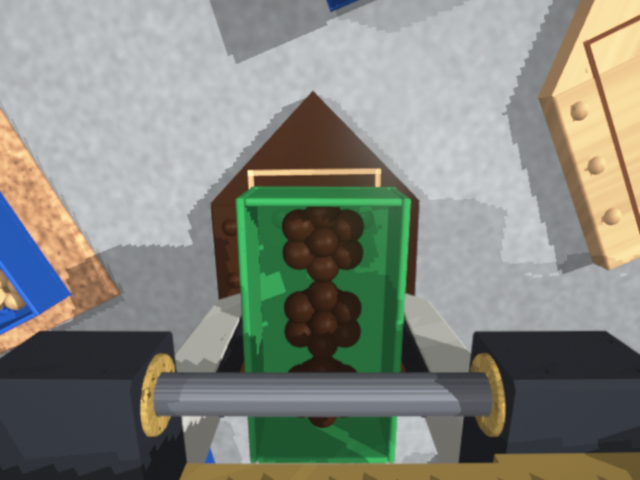

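Call:
send_rows([
  {"wx": -0.003,"wy": -0.006,"wz": 0.014,"dx": 0.4,"dy": -0.5,"dz": -1,"fingers": 255},
  {"wx": 0,"wy": 0,"wz": 0,"dx": 0.2,"dy": -0.4,"dz": -2,"fingers": 255},
  {"wx": 0,"wy": 0,"wz": 0,"dx": -0.1,"dy": 0,"dz": -1.5,"fingers": 255},
  {"wx": 0,"wy": 0,"wz": 0,"dx": 0,"dy": 0,"dz": -0.5,"fingers": 255},
  {"wx": 0,"wy": 0,"wz": 0,"dx": 0,"dy": 0,"dz": 0,"fingers": 255},
  {"wx": 0,"wy": 0,"wz": 0,"dx": 0,"dy": 0,"dz": 0,"fingers": 255},
])

```text
t: 12.58
tool_pos: [0.5803, -0.1166, 0.0507]
orientation: [0.411, 3.111, 0.001]
force: [1.0, 0.2, -2.5]
opening: 0.06
```

```bash
python3 -c "
from h import *
go((.581,-.119,.0307),164.2)
c=np.array([(93,134),(235,113),(269,347),(127,369)],float)
uv=(c+.5)/4-.5+[225,190]
P=cast('top',uv,.018);print(P.round(4),P.mean(0),[np.linalg.norm(P[i]-P[i-1]).round(4) for i in range(4)])
for a,b in((0,3),(1,2)):
  d=P[a]-P[b];print(np.degrees(np.arctan2(d[1],d[0])))
c=np.array([(245,83),(493,146),(380,490),(128,430)],float)
uv=(c+.5)/[7,6]-.5+[335,190]
P=cast('top',uv,.018);print(P.round(4),P.mean(0),[np.linalg.norm(P[i]-P[i-1]).round(4) for i in range(4)])
for a,b in((0,3),(1,2)):
  d=P[a]-P[b];print(np.degrees(np.arctan2(d[1],d[0])))
"
```

```text
t 12.58 pos [ 0.5803 -0.1166  0.0507] d cm [ 0.07 -0.24 -2.  ] turn,yaw [-0.0001  0.0034 -0.0133] 165.0 dq 0.009 F [ 1.   0.2 -2.5] open 0.06
[[0.6081 0.1634]
 [0.6203 0.0867]
 [0.4947 0.0659]
 [0.4819 0.1417]] [0.55126958 0.11444329] [np.float64(0.1281), np.float64(0.0777), np.float64(0.1273), np.float64(0.0768)]
9.787849503400682
9.407481453540997
[[ 0.6538 -0.0987]
 [ 0.6318 -0.1752]
 [ 0.5081 -0.1404]
 [ 0.5286 -0.0636]] [ 0.58059453 -0.11944518] [np.float64(0.1301), np.float64(0.0796), np.float64(0.1285), np.float64(0.0795)]
-15.676824309410616
-15.710649377476695
```

Call:
send_rows([
  {"wx": 0,"wy": 0.003,"wz": -0.012,"dx": 0,"dy": -0.2,"dz": -1,"fingers": 255},
  {"wx": 0,"wy": 0,"wz": 0,"dx": -0.1,"dy": 0,"dz": -0.7,"fingers": 255},
  {"wx": 0,"wy": 0,"wz": 0,"dx": 0,"dy": 0,"dz": 0,"fingers": 255},
  {"wx": 0,"wy": 0,"wz": 0,"dx": 0,"dy": 0,"dz": 0,"fingers": 255},
])

```text
t: 12.92
tool_pos: [0.5806, -0.1186, 0.0339]
orientation: [0.429, 3.109, -0.0]
force: [-0.4, 0.4, -1.3]
opening: 0.0597
```

```bash
python3 -c "
from h import *
go((.581,-.119,.0307),164.3)"
```

```text
t 12.92 pos [ 0.5806 -0.1186  0.0339] d cm [ 0.04 -0.04 -0.32] turn,yaw [0.0007 0.0029 0.0001] 164.3 dq 0.008 F [-0.4  0.4 -1.3] open 0.0597
```

Call:
send_rows([
  {"wx": 0,"wy": 0.003,"wz": 0,"dx": 0,"dy": 0,"dz": -0.35,"fingers": 255},
  {"wx": 0,"wy": 0,"wz": 0,"dx": 0,"dy": 0,"dz": 0,"fingers": 255},
  {"wx": 0,"wy": 0,"wz": 0,"dx": 0,"dy": 0,"dz": 0,"fingers": 255},
])

```text
t: 13.17
tool_pos: [0.5818, -0.1191, 0.0315]
orientation: [0.429, 3.11, -0.002]
force: [0.4, 0.3, -2.4]
opening: 0.0601
```

```bash
python3 -c "
from h import *
go((.581,-.119,.0307),164.3)"
```

```text
t 13.17 pos [ 0.5818 -0.1191  0.0315] d cm [-0.08  0.01 -0.08] turn,yaw [0.0014 0.0021 0.0002] 164.3 dq 0.004 F [ 0.4  0.3 -2.4] open 0.0601
```

Call:
send_rows([
  {"wx": 0.001,"wy": 0.002,"wz": 0,"dx": -0.1,"dy": 0,"dz": -0.15,"fingers": 255},
  {"wx": 0,"wy": 0,"wz": 0,"dx": 0,"dy": 0,"dz": 0,"fingers": 255},
  {"wx": 0,"wy": 0,"wz": 0,"dx": 0,"dy": 0,"dz": 0,"fingers": 0},
  {"wx": 0,"wy": 0,"wz": 0,"dx": 0,"dy": 0,"dz": 0,"fingers": 0},
  {"wx": 0,"wy": 0,"wz": 0,"dx": 0,"dy": 0,"dz": 0,"fingers": 0},
  {"wx": 0,"wy": 0,"wz": 0,"dx": 0,"dy": 0,"dz": 0,"fingers": 0},
])

```text
t: 13.67
tool_pos: [0.5822, -0.1195, 0.0318]
orientation: [0.429, 3.109, -0.001]
force: [0.6, 0.1, -0.6]
opening: 0.0821
```

```bash
python3 -c "
from h import *
go((.502,-.322,.13),190)
im,_=load('t3.png')
print(tray('top',im,None,'blue',.044,(475,275)))"
```

```text
t 13.67 pos [ 0.5822 -0.1195  0.0318] d cm [ -8.02 -20.25   9.82] turn,yaw [0.0005 0.0034 0.4488] 164.3 dq 0.002 F [ 0.6  0.1 -0.6] open 0.0821
(array([ 0.5023147 , -0.31898056]), array([ 0.5043171 , -0.32132337]), 106.85899353027344, 65.30354309082031, 9.884490966796875)
```

Call:
send_rows([
  {"wx": 0,"wy": 0,"wz": 0,"dx": 0,"dy": 0,"dz": 1.5,"fingers": 0},
  {"wx": 0,"wy": 0,"wz": 0,"dx": 0,"dy": 0,"dz": 3,"fingers": 0},
  {"wx": 0,"wy": 0,"wz": 0,"dx": 0,"dy": 0,"dz": 4,"fingers": 0},
  {"wx": 0,"wy": 0,"wz": 0.04,"dx": -0.6,"dy": -1.5,"dz": 2,"fingers": 0},
  {"wx": 0,"wy": 0,"wz": 0.05,"dx": -0.8,"dy": -2,"dz": 0,"fingers": 0},
  {"wx": 0,"wy": 0,"wz": 0.05,"dx": -0.8,"dy": -2,"dz": 0,"fingers": 0},
  {"wx": 0,"wy": 0,"wz": 0.05,"dx": -0.8,"dy": -2,"dz": 0,"fingers": 0},
  {"wx": 0,"wy": 0,"wz": 0.05,"dx": -0.8,"dy": -2,"dz": 0,"fingers": 0},
  {"wx": 0,"wy": 0,"wz": 0.05,"dx": -0.8,"dy": -2,"dz": 0,"fingers": 0},
  {"wx": 0,"wy": 0,"wz": 0.05,"dx": -0.8,"dy": -2,"dz": 0,"fingers": 0},
  {"wx": 0,"wy": 0,"wz": 0.05,"dx": -0.8,"dy": -2,"dz": 0,"fingers": 0},
  {"wx": 0,"wy": 0,"wz": 0.04,"dx": -0.8,"dy": -2,"dz": 0,"fingers": 0},
  {"wx": 0,"wy": 0,"wz": 0.01,"dx": -0.4,"dy": -1.5,"dz": 0,"fingers": 0},
  {"wx": 0,"wy": 0,"wz": 0,"dx": 0,"dy": 0,"dz": 0,"fingers": 0},
  {"wx": 0,"wy": 0,"wz": 0,"dx": 0,"dy": 0,"dz": 0,"fingers": 0},
  {"wx": 0,"wy": 0,"wz": 0,"dx": 0,"dy": 0,"dz": 0,"fingers": 0},
])

```text
t: 15.0
tool_pos: [0.5026, -0.3167, 0.1432]
orientation: [-0.297, 3.123, -0.007]
force: [-0.8, 0.1, 0.4]
opening: 0.0928
```

```bash
python3 -c "
from h import *
go((.503,-.322,.016),190)
st,im=snap('wrist','w5.png')
for b in blobs(im,'blue',150):print(b.mean(0),len(b))
print(tray('wrist',im,st,'blue',.044,(320,270)))
"
```

```text
t 15.0 pos [ 0.5026 -0.3167  0.1432] d cm [  0.04  -0.53 -12.72] turn,yaw [ 0.0042  0.0046 -0.0151] 190.9 dq 0.014 F [-0.8  0.1  0.4] open 0.0928
[316.84776903 447.39632546] 381
[315.51239669 242.91528926] 484
(array([ 0.50160419, -0.32230072]), array([ 0.50197507, -0.32175443]), 110.91981506347656, 59.05244064331055, 9.975509643554688)
```

View pics/w5.png

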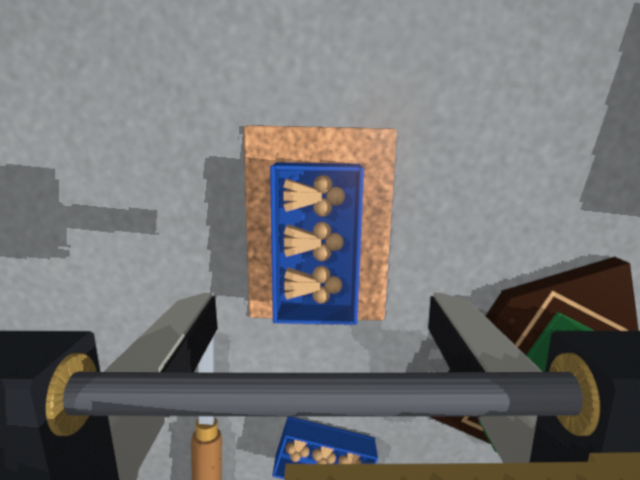

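Call:
send_rows([
  {"wx": 0.004,"wy": 0.004,"wz": -0.015,"dx": 0,"dy": -0.5,"dz": -1.5,"fingers": 0},
  {"wx": 0,"wy": 0,"wz": 0,"dx": 0,"dy": 0,"dz": -3,"fingers": 0},
  {"wx": 0,"wy": 0,"wz": 0,"dx": -0.1,"dy": 0,"dz": -3,"fingers": 0},
  {"wx": 0,"wy": 0,"wz": 0,"dx": -0.1,"dy": 0,"dz": -2,"fingers": 0},
  {"wx": 0,"wy": 0,"wz": 0,"dx": 0,"dy": 0,"dz": -0.8,"fingers": 0},
  {"wx": 0,"wy": 0,"wz": 0,"dx": 0,"dy": 0,"dz": 0,"fingers": 0},
  {"wx": 0,"wy": 0,"wz": 0,"dx": 0,"dy": 0,"dz": 0,"fingers": 0},
])

```text
t: 15.63
tool_pos: [0.5028, -0.3168, 0.0333]
orientation: [-0.275, 3.128, 0.001]
force: [-0.8, 1.7, 0.4]
opening: 0.0931
```

```bash
python3 -c "
from h import *
go((.502,-.322,.016),190)
"
```

```text
t 15.63 pos [ 0.5028 -0.3168  0.0333] d cm [-0.08 -0.52 -1.73] turn,yaw [-0.0007  0.0015 -0.001 ] 190.1 dq 0.018 F [-0.8  1.7  0.4] open 0.0931
```

Call:
send_rows([
  {"wx": 0,"wy": 0,"wz": 0,"dx": -0.1,"dy": -0.4,"dz": -1,"fingers": 0},
  {"wx": 0,"wy": 0,"wz": 0,"dx": -0.1,"dy": 0,"dz": -0.6,"fingers": 0},
  {"wx": 0,"wy": 0,"wz": 0,"dx": 0,"dy": 0,"dz": 0,"fingers": 0},
  {"wx": 0,"wy": 0,"wz": 0,"dx": 0,"dy": 0,"dz": 0,"fingers": 0},
], newtons=20)

```text
t: 15.97
tool_pos: [0.5031, -0.3223, 0.0192]
orientation: [-0.276, 3.124, -0.004]
force: [-0.3, 1.3, 0.2]
opening: 0.0932
```

```bash
python3 -c "
from h import *
go((.502,-.322,.016),190)
"
```

```text
t 15.97 pos [ 0.5031 -0.3223  0.0192] d cm [-0.11  0.03 -0.32] turn,yaw [ 0.0023  0.0054 -0.0014] 190.1 dq 0.005 F [-0.3  1.3  0.2] open 0.0932
```

Call:
send_rows([
  {"wx": 0.002,"wy": 0.005,"wz": 0,"dx": -0.2,"dy": 0,"dz": -0.35,"fingers": 0},
  {"wx": 0,"wy": 0,"wz": 0,"dx": 0,"dy": 0,"dz": 0,"fingers": 0},
  {"wx": 0,"wy": 0,"wz": 0,"dx": 0,"dy": 0,"dz": 0,"fingers": 255},
  {"wx": 0,"wy": 0,"wz": 0,"dx": 0,"dy": 0,"dz": 0,"fingers": 255},
  {"wx": 0,"wy": 0,"wz": 0,"dx": 0,"dy": 0,"dz": 0,"fingers": 255},
  {"wx": 0,"wy": 0,"wz": 0,"dx": 0,"dy": 0,"dz": 0,"fingers": 255},
  {"wx": 0,"wy": 0,"wz": 0,"dx": 0,"dy": 0,"dz": 0,"fingers": 255},
  {"wx": 0,"wy": 0,"wz": 0,"dx": 0,"dy": 0,"dz": 0,"fingers": 255},
], newtons=20)

```text
t: 16.63
tool_pos: [0.5027, -0.3239, 0.0184]
orientation: [-0.275, 3.126, -0.005]
force: [0.1, -0.0, -0.2]
opening: 0.06
```

```bash
python3 -c "
from h import *
go((.5515,.1155,.1),189.6)
"
```

```text
t 16.63 pos [ 0.5027 -0.3239  0.0184] d cm [ 4.88 43.94  8.16] turn,yaw [ 0.0031  0.0038 -0.0079] 190.1 dq 0.003 F [ 0.1 -0.  -0.2] open 0.06
```

Call:
send_rows([
  {"wx": 0,"wy": 0,"wz": 0,"dx": 0,"dy": 0,"dz": 1.5,"fingers": 255},
  {"wx": 0,"wy": 0,"wz": 0,"dx": 0,"dy": 0,"dz": 3,"fingers": 255},
  {"wx": 0,"wy": 0,"wz": 0,"dx": 0,"dy": 0,"dz": 3.5,"fingers": 255},
  {"wx": 0,"wy": 0,"wz": 0,"dx": 0.1,"dy": 1,"dz": 3,"fingers": 255},
  {"wx": 0,"wy": 0,"wz": 0,"dx": 0.3,"dy": 2,"dz": 1.5,"fingers": 255},
  {"wx": 0,"wy": 0,"wz": 0,"dx": 0.3,"dy": 3,"dz": 0,"fingers": 255},
  {"wx": 0,"wy": 0,"wz": 0,"dx": 0.4,"dy": 3.4,"dz": 0,"fingers": 255},
  {"wx": 0,"wy": 0,"wz": 0,"dx": 0.4,"dy": 3.4,"dz": 0,"fingers": 255},
  {"wx": 0,"wy": 0,"wz": 0,"dx": 0.4,"dy": 3.4,"dz": 0,"fingers": 255},
  {"wx": 0,"wy": 0,"wz": 0,"dx": 0.4,"dy": 3.4,"dz": 0,"fingers": 255},
  {"wx": 0,"wy": 0,"wz": 0,"dx": 0.4,"dy": 3.4,"dz": 0,"fingers": 255},
  {"wx": 0,"wy": 0,"wz": 0,"dx": 0.4,"dy": 3.4,"dz": 0,"fingers": 255},
  {"wx": 0,"wy": 0,"wz": 0,"dx": 0.4,"dy": 3.4,"dz": 0,"fingers": 255},
  {"wx": 0,"wy": 0,"wz": 0,"dx": 0.4,"dy": 3.4,"dz": 0,"fingers": 255},
  {"wx": 0,"wy": 0,"wz": 0,"dx": 0.4,"dy": 3.4,"dz": 0,"fingers": 255},
  {"wx": 0,"wy": 0,"wz": 0,"dx": 0.3,"dy": 3,"dz": 0,"fingers": 255},
  {"wx": 0,"wy": 0,"wz": 0,"dx": 0,"dy": 2,"dz": 0,"fingers": 255},
  {"wx": 0,"wy": 0,"wz": 0,"dx": 0,"dy": 0,"dz": 0,"fingers": 255},
  {"wx": 0,"wy": 0,"wz": 0,"dx": 0,"dy": 0,"dz": 0,"fingers": 255},
  {"wx": 0,"wy": 0,"wz": 0,"dx": 0,"dy": 0,"dz": 0,"fingers": 255},
])

```text
t: 18.3
tool_pos: [0.5397, 0.1138, 0.1432]
orientation: [0.271, -3.126, -0.002]
force: [-0.1, -0.3, -1.6]
opening: 0.0602
```

```bash
python3 -c "
from h import *
go((.5515,.1155,.0324),189.6)
snap('wrist','w6.png')
snap('top','t6.png')
"
```

```text
t 18.3 pos [0.5397 0.1138 0.1432] d cm [  1.18   0.17 -11.08] turn,yaw [-0.001  -0.0041 -0.0051] 189.9 dq 0.008 F [-0.1 -0.3 -1.6] open 0.0602
```

View pics/t6.png

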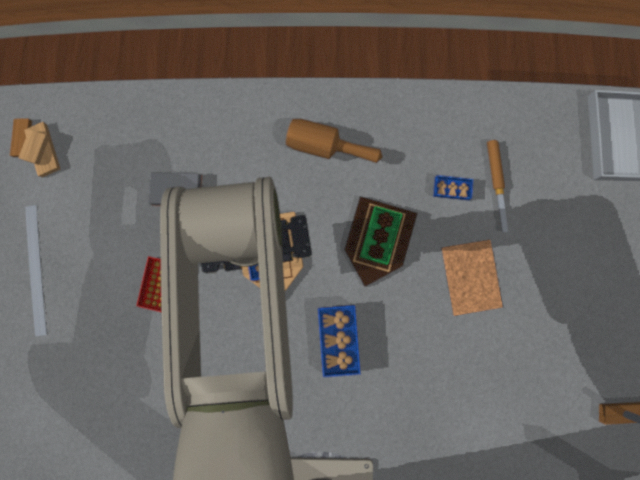

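View pics/w6.png

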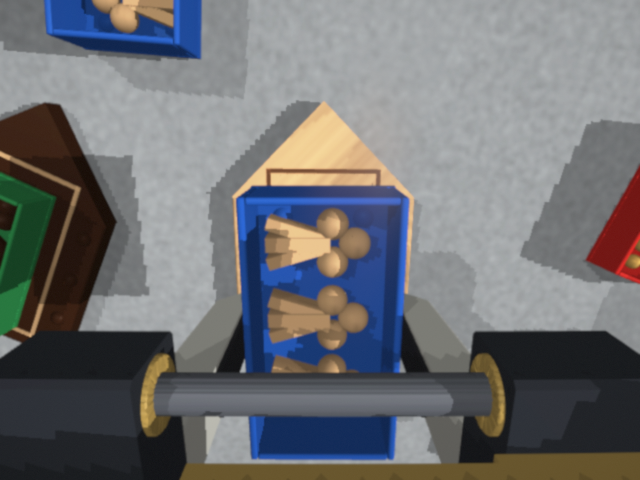

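Blue hangs level over the pale panel, and green stands inside the walnut inlay (380,237 in top). Lower it.

Call:
send_rows([
  {"wx": -0.001,"wy": -0.004,"wz": -0.005,"dx": 0.6,"dy": 0.1,"dz": -1.5,"fingers": 255},
  {"wx": 0,"wy": 0,"wz": 0,"dx": 0.4,"dy": 0,"dz": -3,"fingers": 255},
  {"wx": 0,"wy": 0,"wz": 0,"dx": 0,"dy": 0,"dz": -2.5,"fingers": 255},
  {"wx": 0,"wy": 0,"wz": 0,"dx": -0.1,"dy": 0,"dz": -1.5,"fingers": 255},
  {"wx": 0,"wy": 0,"wz": 0,"dx": 0,"dy": 0,"dz": -0.5,"fingers": 255},
  {"wx": 0,"wy": 0,"wz": 0,"dx": 0,"dy": 0,"dz": 0,"fingers": 255},
  {"wx": 0,"wy": 0,"wz": 0,"dx": 0,"dy": 0,"dz": 0,"fingers": 255},
])

```text
t: 18.98
tool_pos: [0.5515, 0.1056, 0.0528]
orientation: [-0.243, 3.127, -0.003]
force: [-0.4, 0.4, -0.6]
opening: 0.0598
```

```bash
python3 -c "
from h import *
go((.5515,.1155,.0324),189.6)
im,_=load('t6.png')
print(tray('top',im,None,'green',.058,(380,237)))
"
```

```text
t 18.98 pos [0.5515 0.1056 0.0528] d cm [-0.    0.99 -2.04] turn,yaw [0.0014 0.0053 0.0124] 188.9 dq 0.018 F [-0.4  0.4 -0.6] open 0.0598
(array([ 0.58130621, -0.11918469]), array([ 0.58227137, -0.12054859]), 112.59725189208984, 62.1026725769043, -15.722267150878906)
```

Call:
send_rows([
  {"wx": 0.001,"wy": 0.005,"wz": 0.012,"dx": 0,"dy": 0.95,"dz": -0.7,"fingers": 255},
  {"wx": 0,"wy": 0,"wz": 0,"dx": -0.1,"dy": 0,"dz": -0.8,"fingers": 255},
  {"wx": 0,"wy": 0,"wz": 0,"dx": 0,"dy": 0,"dz": 0,"fingers": 255},
  {"wx": 0,"wy": 0,"wz": 0,"dx": 0,"dy": 0,"dz": 0,"fingers": 255},
])

```text
t: 19.32
tool_pos: [0.5535, 0.1155, 0.0405]
orientation: [-0.262, 3.125, -0.0]
force: [0.0, 0.0, -1.5]
opening: 0.06
```

```bash
python3 -c "
from h import *
go((.5515,.1155,.0324),189.6)
"
```

```text
t 19.32 pos [0.5535 0.1155 0.0405] d cm [-0.2  -0.   -0.81] turn,yaw [-0.0005  0.006   0.0005] 189.6 dq 0.007 F [ 0.   0.  -1.5] open 0.06
```

Call:
send_rows([
  {"wx": 0,"wy": 0.006,"wz": 0,"dx": -0.3,"dy": 0,"dz": -0.5,"fingers": 255},
  {"wx": 0,"wy": 0,"wz": 0,"dx": 0,"dy": 0,"dz": -0.3,"fingers": 255},
  {"wx": 0,"wy": 0,"wz": 0,"dx": 0,"dy": 0,"dz": 0,"fingers": 255},
  {"wx": 0,"wy": 0,"wz": 0,"dx": 0,"dy": 0,"dz": 0,"fingers": 255},
])

```text
t: 19.65
tool_pos: [0.551, 0.1161, 0.0329]
orientation: [-0.264, 3.129, 0.001]
force: [-0.5, 0.6, -1.7]
opening: 0.0596
```

```bash
python3 -c "
from h import *
go((.5515,.1155,.0324),189.6)
"
```

```text
t 19.65 pos [0.551  0.1161 0.0329] d cm [ 0.05 -0.06 -0.05] turn,yaw [-0.0006  0.0012 -0.0005] 189.6 dq 0.004 F [-0.5  0.6 -1.7] open 0.0596
```

Touch and release, then lift.

Call:
send_rows([
  {"wx": 0,"wy": 0,"wz": 0,"dx": 0,"dy": 0,"dz": -0.1,"fingers": 255},
  {"wx": 0,"wy": 0,"wz": 0,"dx": 0,"dy": 0,"dz": 0,"fingers": 255},
  {"wx": 0,"wy": 0,"wz": 0,"dx": 0,"dy": 0,"dz": 0,"fingers": 0},
  {"wx": 0,"wy": 0,"wz": 0,"dx": 0,"dy": 0,"dz": 0,"fingers": 0},
  {"wx": 0,"wy": 0,"wz": 0,"dx": 0,"dy": 0,"dz": 0,"fingers": 0},
  {"wx": 0,"wy": 0,"wz": 0,"dx": 0,"dy": 0,"dz": 0,"fingers": 0},
  {"wx": 0,"wy": 0,"wz": 0,"dx": 0,"dy": 0,"dz": 0,"fingers": 0},
  {"wx": 0,"wy": 0,"wz": 0,"dx": 0,"dy": 0,"dz": 1.5,"fingers": 0},
  {"wx": 0,"wy": 0,"wz": 0,"dx": 0,"dy": 0,"dz": 3,"fingers": 0},
  {"wx": 0,"wy": 0,"wz": 0,"dx": 0,"dy": 0,"dz": 3.5,"fingers": 0},
  {"wx": 0,"wy": 0,"wz": 0,"dx": 0,"dy": 0,"dz": 3,"fingers": 0},
  {"wx": 0,"wy": 0,"wz": 0,"dx": 0,"dy": 0,"dz": 0,"fingers": 0},
])

```text
t: 20.65
tool_pos: [0.5488, 0.1156, 0.1447]
orientation: [0.263, -3.128, -0.0]
force: [0.1, 0.2, 0.9]
opening: 0.093
```

```bash
python3 -c "
from h import *
go((.474,.353,.16),168)
st,im=snap('wrist','w7.png')
for b in blobs(im,'blue',150):print(b.mean(0),len(b))
print(tray('wrist',im,st,'blue',.058,(320,270)))
"
```

```text
t 20.65 pos [0.5488 0.1156 0.1447] d cm [-7.48 23.74  1.53] turn,yaw [-0.0006 -0.0027 -0.3771] 189.6 dq 0.051 F [0.1 0.2 0.9] open 0.093
[330.4500768  241.23809524] 651
[127.97493734  18.68922306] 399
(array([0.55055981, 0.11583918]), array([0.55111403, 0.11628202]), 111.24565124511719, 59.320743560791016, 10.022459983825684)
```

View pics/w7.png

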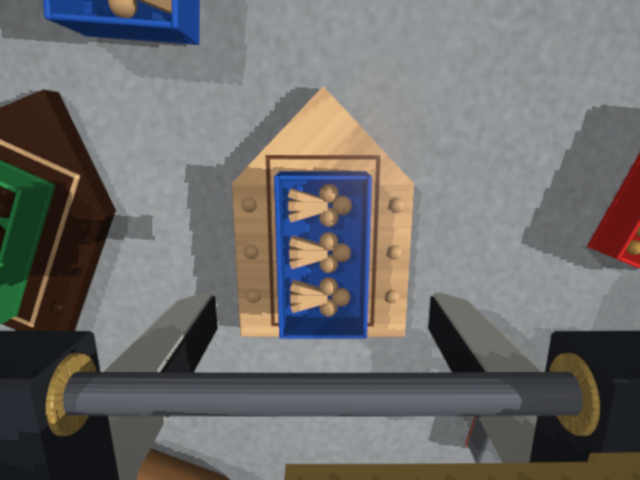

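Call:
send_rows([
  {"wx": 0,"wy": 0,"wz": -0.03,"dx": -0.5,"dy": 1.5,"dz": 0.3,"fingers": 0},
  {"wx": 0,"wy": 0,"wz": -0.04,"dx": -0.8,"dy": 2.5,"dz": 0.3,"fingers": 0},
  {"wx": 0,"wy": 0,"wz": -0.04,"dx": -0.8,"dy": 2.5,"dz": 0.3,"fingers": 0},
  {"wx": 0,"wy": 0,"wz": -0.04,"dx": -0.8,"dy": 2.5,"dz": 0.3,"fingers": 0},
  {"wx": 0,"wy": 0,"wz": -0.04,"dx": -0.8,"dy": 2.5,"dz": 0.3,"fingers": 0},
  {"wx": 0,"wy": 0,"wz": -0.04,"dx": -0.8,"dy": 2.5,"dz": 0,"fingers": 0},
  {"wx": 0,"wy": 0,"wz": -0.04,"dx": -0.8,"dy": 2.5,"dz": 0,"fingers": 0},
  {"wx": 0,"wy": 0,"wz": -0.04,"dx": -0.8,"dy": 2.5,"dz": 0,"fingers": 0},
  {"wx": 0,"wy": 0,"wz": -0.04,"dx": -0.8,"dy": 2.5,"dz": 0,"fingers": 0},
  {"wx": 0,"wy": 0,"wz": -0.03,"dx": -0.5,"dy": 1.5,"dz": 0,"fingers": 0},
  {"wx": 0,"wy": 0,"wz": 0,"dx": 0,"dy": 0.5,"dz": 0,"fingers": 0},
  {"wx": 0,"wy": 0,"wz": 0,"dx": 0,"dy": 0,"dz": 0,"fingers": 0},
  {"wx": 0,"wy": 0,"wz": 0,"dx": 0,"dy": 0,"dz": 0,"fingers": 0},
  {"wx": 0,"wy": 0,"wz": 0,"dx": 0,"dy": 0,"dz": 0,"fingers": 0},
])

```text
t: 21.87
tool_pos: [0.4638, 0.3551, 0.1416]
orientation: [-0.361, -3.101, 0.013]
force: [1.0, -0.3, 0.3]
opening: 0.093
```

```bash
python3 -c "
from h import *
go((.474,.353,.013),168)
st,im=snap('wrist','w8.png')
for b in blobs(im,'redL',150):print(b.mean(0),len(b))
print(tray('wrist',im,st,'redL',.04,(320,270)))
"
```

```text
t 21.87 pos [0.4638 0.3551 0.1416] d cm [  1.02  -0.21 -12.86] turn,yaw [ 0.0064 -0.0204  0.0225] 166.7 dq 0.018 F [ 1.  -0.3  0.3] open 0.093
[339.    246.328] 625
(array([0.47199966, 0.35828473]), array([0.47234723, 0.35761953]), 110.94965362548828, 58.8375244140625, -11.659271240234375)
```

View pics/w8.png

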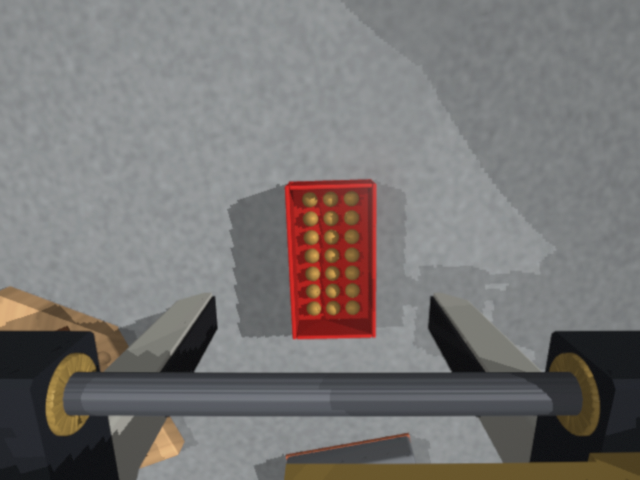

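Call:
send_rows([
  {"wx": 0.006,"wy": -0.02,"wz": 0.027,"dx": 0.5,"dy": 0.2,"dz": -1.5,"fingers": 0},
  {"wx": 0,"wy": 0,"wz": 0,"dx": 0.3,"dy": 0,"dz": -3,"fingers": 0},
  {"wx": 0,"wy": 0,"wz": 0,"dx": 0,"dy": 0,"dz": -3,"fingers": 0},
  {"wx": 0,"wy": 0,"wz": 0,"dx": 0,"dy": 0,"dz": -1.5,"fingers": 0},
  {"wx": 0,"wy": 0,"wz": 0,"dx": 0,"dy": 0,"dz": -0.5,"fingers": 0},
  {"wx": 0,"wy": 0,"wz": 0,"dx": 0,"dy": 0,"dz": 0,"fingers": 0},
  {"wx": 0,"wy": 0,"wz": 0,"dx": 0,"dy": 0,"dz": 0,"fingers": 0},
])

```text
t: 22.5
tool_pos: [0.4776, 0.3505, 0.0463]
orientation: [0.329, 3.118, 0.003]
force: [0.1, 0.1, -0.8]
opening: 0.0927
```

```bash
python3 -c "
from h import *
go((.4723,.3575,.013),168.3)
"
```

```text
t 22.5 pos [0.4776 0.3505 0.0463] d cm [-0.53  0.7  -3.33] turn,yaw [-0.0014  0.0062  0.0061] 167.9 dq 0.014 F [ 0.1  0.1 -0.8] open 0.0927
```

Call:
send_rows([
  {"wx": -0.001,"wy": 0.006,"wz": 0.006,"dx": -0.5,"dy": 0.7,"dz": -1,"fingers": 0},
  {"wx": 0,"wy": 0,"wz": 0,"dx": -0.1,"dy": 0,"dz": -1.3,"fingers": 0},
  {"wx": 0,"wy": 0,"wz": 0,"dx": 0,"dy": 0,"dz": -0.6,"fingers": 0},
  {"wx": 0,"wy": 0,"wz": 0,"dx": 0,"dy": 0,"dz": 0,"fingers": 0},
  {"wx": 0,"wy": 0,"wz": 0,"dx": 0,"dy": 0,"dz": 0,"fingers": 0},
])

```text
t: 22.92
tool_pos: [0.4739, 0.3595, 0.019]
orientation: [0.32, 3.12, 0.007]
force: [0.7, -0.2, -0.4]
opening: 0.0931
```

```bash
python3 -c "
from h import *
go((.4723,.3575,.013),168.3)
"
```

```text
t 22.92 pos [0.4739 0.3595 0.019 ] d cm [-0.16 -0.2  -0.6 ] turn,yaw [-0.0039  0.0053 -0.0001] 168.3 dq 0.008 F [ 0.7 -0.2 -0.4] open 0.0931
```

Call:
send_rows([
  {"wx": -0.004,"wy": 0.005,"wz": 0,"dx": -0.25,"dy": -0.2,"dz": -0.6,"fingers": 0},
  {"wx": 0,"wy": 0,"wz": 0,"dx": 0,"dy": 0,"dz": 0,"fingers": 0},
  {"wx": 0,"wy": 0,"wz": 0,"dx": 0,"dy": 0,"dz": 0,"fingers": 0},
], newtons=20)

```text
t: 23.17
tool_pos: [0.4714, 0.3578, 0.013]
orientation: [0.319, 3.125, -0.0]
force: [0.1, 0.2, 0.0]
opening: 0.093
```

```bash
python3 -c "
from h import *
go((.4723,.3575,.013),168.3)
"
```

```text
t 23.17 pos [0.4714 0.3578 0.013 ] d cm [ 0.09 -0.03 -0.  ] turn,yaw [ 0.0001  0.0006 -0.0007] 168.3 dq 0.012 F [0.1 0.2 0. ] open 0.093
```

Call:
send_rows([
  {"wx": 0,"wy": 0,"wz": 0,"dx": 0,"dy": 0,"dz": 0,"fingers": 255},
  {"wx": 0,"wy": 0,"wz": 0,"dx": 0,"dy": 0,"dz": 0,"fingers": 255},
  {"wx": 0,"wy": 0,"wz": 0,"dx": 0,"dy": 0,"dz": 0,"fingers": 255},
  {"wx": 0,"wy": 0,"wz": 0,"dx": 0,"dy": 0,"dz": 0,"fingers": 255},
  {"wx": 0,"wy": 0,"wz": 0,"dx": 0,"dy": 0,"dz": 0,"fingers": 255},
  {"wx": 0,"wy": 0,"wz": 0,"dx": 0,"dy": 0,"dz": 0,"fingers": 255},
])

```text
t: 23.67
tool_pos: [0.4722, 0.3581, 0.0141]
orientation: [0.319, 3.123, 0.002]
force: [-0.2, -0.7, -0.7]
opening: 0.0597
```

Call:
send_rows([
  {"wx": 0,"wy": 0,"wz": 0,"dx": 0,"dy": 0,"dz": 1.5,"fingers": 255},
  {"wx": 0,"wy": 0,"wz": 0,"dx": 0,"dy": 0,"dz": 3,"fingers": 255},
  {"wx": 0,"wy": 0,"wz": 0,"dx": 0,"dy": 0,"dz": 4,"fingers": 255},
  {"wx": 0,"wy": 0,"wz": 0,"dx": 0,"dy": 0,"dz": 4,"fingers": 255},
  {"wx": 0,"wy": 0,"wz": 0,"dx": 0,"dy": 0,"dz": 3,"fingers": 255},
  {"wx": 0,"wy": 0,"wz": 0,"dx": 0,"dy": 0,"dz": 0.5,"fingers": 255},
  {"wx": 0,"wy": 0,"wz": 0,"dx": 0,"dy": 0,"dz": 0,"fingers": 255},
  {"wx": 0,"wy": 0,"wz": 0,"dx": 0,"dy": 0,"dz": 0,"fingers": 255},
])

```text
t: 24.33
tool_pos: [0.4658, 0.354, 0.1736]
orientation: [-0.319, -3.117, 0.011]
force: [-0.4, 0.1, -2.4]
opening: 0.06
```

```bash
python3 -c "
from h import *
go((.5822,-.12,.17),164.3)
st,im=snap('wrist','w9.png')
snap('top','t9.png')
for b in blobs(im,'redL',150):print(b.mean(0),b.min(0),b.max(0))
im,_=load('t9.png')
print(tray('top',im,None,'green',.058,(380,237)))
print(tray('top',im,None,'blue',.058,(268,251)))
"
```

```text
t 24.33 pos [0.4658 0.354  0.1736] d cm [ 11.64 -47.4   -0.36] turn,yaw [ 0.0057 -0.009  -0.0702] 168.3 dq 0.016 F [-0.4  0.1 -2.4] open 0.06
[322.68292683 438.42547425] [250. 417.] [395. 460.]
[322.27920228 283.62535613] [237. 189.] [407. 371.]
(array([ 0.58125989, -0.11945358]), array([ 0.58208975, -0.12095009]), 112.41578674316406, 62.42422866821289, -15.890373229980469)
(array([0.55157684, 0.11418212]), array([0.5514429 , 0.11381012]), 109.61456298828125, 59.309532165527344, 9.370176315307617)
```

View pics/w9.png

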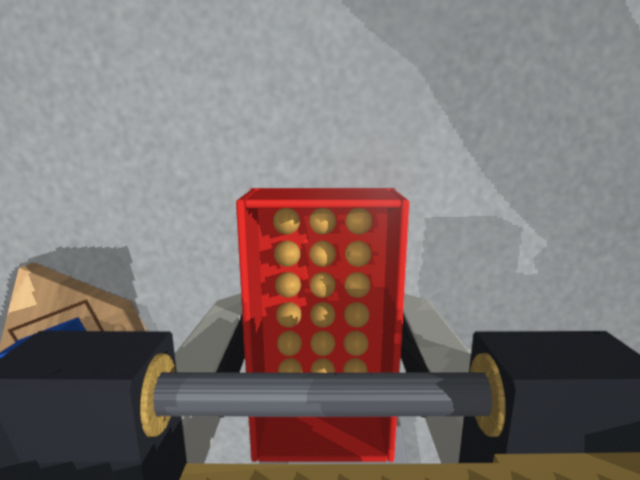

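View pics/t9.png

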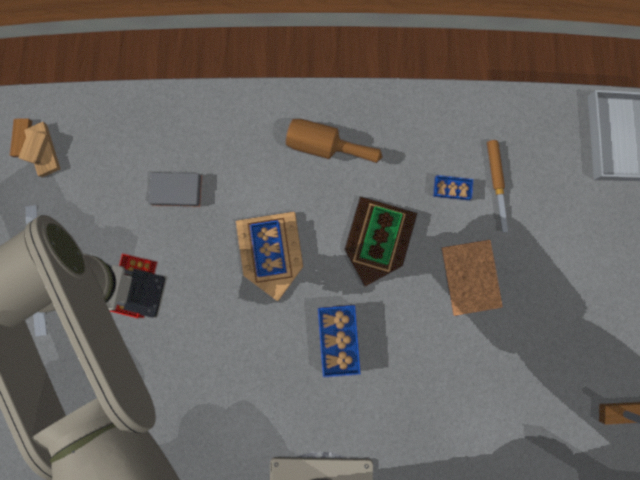

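Call:
send_rows([
  {"wx": 0,"wy": 0,"wz": 0,"dx": 0.3,"dy": -1.2,"dz": 0,"fingers": 255},
  {"wx": 0,"wy": 0,"wz": -0.005,"dx": 0.6,"dy": -2.4,"dz": 0,"fingers": 255},
  {"wx": 0,"wy": 0,"wz": -0.005,"dx": 0.8,"dy": -3.2,"dz": 0,"fingers": 255},
  {"wx": 0,"wy": 0,"wz": -0.005,"dx": 0.8,"dy": -3.2,"dz": 0,"fingers": 255},
  {"wx": 0,"wy": 0,"wz": -0.005,"dx": 0.8,"dy": -3.2,"dz": 0,"fingers": 255},
  {"wx": 0,"wy": 0,"wz": -0.005,"dx": 0.8,"dy": -3.2,"dz": 0,"fingers": 255},
  {"wx": 0,"wy": 0,"wz": -0.005,"dx": 0.8,"dy": -3.2,"dz": 0,"fingers": 255},
  {"wx": 0,"wy": 0,"wz": -0.005,"dx": 0.8,"dy": -3.2,"dz": 0,"fingers": 255},
  {"wx": 0,"wy": 0,"wz": -0.005,"dx": 0.8,"dy": -3.2,"dz": 0,"fingers": 255},
  {"wx": 0,"wy": 0,"wz": -0.005,"dx": 0.8,"dy": -3.2,"dz": 0,"fingers": 255},
  {"wx": 0,"wy": 0,"wz": -0.005,"dx": 0.8,"dy": -3.2,"dz": 0,"fingers": 255},
  {"wx": 0,"wy": 0,"wz": -0.005,"dx": 0.8,"dy": -3.2,"dz": 0,"fingers": 255},
  {"wx": 0,"wy": 0,"wz": -0.005,"dx": 0.8,"dy": -3.0,"dz": 0,"fingers": 255},
  {"wx": 0,"wy": 0,"wz": -0.005,"dx": 0.6,"dy": -2.4,"dz": 0,"fingers": 255},
  {"wx": 0,"wy": 0,"wz": 0,"dx": 0.4,"dy": -2,"dz": 0,"fingers": 255},
  {"wx": 0,"wy": 0,"wz": 0,"dx": 0.2,"dy": -1,"dz": 0,"fingers": 255},
  {"wx": 0,"wy": 0,"wz": 0,"dx": 0,"dy": 0,"dz": 0,"fingers": 255},
  {"wx": 0,"wy": 0,"wz": 0,"dx": 0,"dy": 0,"dz": 0,"fingers": 255},
  {"wx": 0,"wy": 0,"wz": 0,"dx": 0,"dy": 0,"dz": 0,"fingers": 255},
])

```text
t: 26.02
tool_pos: [0.5479, -0.1185, 0.1285]
orientation: [-0.414, -3.039, 0.032]
force: [-0.5, 0.3, -2.7]
opening: 0.0601
```

```bash
python3 -c "
from h import *
go((.5822,-.1199,.0661),164.3)
"
```

```text
t 26.02 pos [ 0.5479 -0.1185  0.1285] d cm [ 3.43 -0.14 -6.24] turn,yaw [ 0.0106 -0.0766 -0.0032] 164.4 dq 0.018 F [-0.5  0.3 -2.7] open 0.0601
```

Call:
send_rows([
  {"wx": 0.005,"wy": -0.038,"wz": 0,"dx": 1.0,"dy": 0,"dz": 0.3,"fingers": 255},
  {"wx": 0.005,"wy": -0.038,"wz": 0,"dx": 1.5,"dy": 0,"dz": 0,"fingers": 255},
  {"wx": 0,"wy": 0,"wz": 0,"dx": 0.8,"dy": 0,"dz": 0,"fingers": 255},
  {"wx": 0,"wy": 0,"wz": 0,"dx": 0,"dy": 0,"dz": 0,"fingers": 255},
  {"wx": 0,"wy": 0,"wz": 0,"dx": 0,"dy": 0,"dz": 0,"fingers": 255},
  {"wx": 0,"wy": 0,"wz": 0,"dx": 0,"dy": 0,"dz": 0,"fingers": 255},
])

```text
t: 26.52
tool_pos: [0.5796, -0.1104, 0.1296]
orientation: [-0.411, -3.109, -0.003]
force: [0.2, -0.8, -2.1]
opening: 0.0596
```

```bash
python3 -c "
from h import *
go((.5822,-.1199,.0661),164.3)
"
```

```text
t 26.52 pos [ 0.5796 -0.1104  0.1296] d cm [ 0.26 -0.95 -6.35] turn,yaw [-0.0024 -0.0052 -0.0113] 164.9 dq 0.016 F [ 0.2 -0.8 -2.1] open 0.0596
```

Take it down in small steps with corrections (touch at about z 0.066).

Call:
send_rows([
  {"wx": -0.002,"wy": -0.005,"wz": -0.011,"dx": 0.2,"dy": -0.9,"dz": -1,"fingers": 255},
  {"wx": 0,"wy": 0,"wz": 0,"dx": 0,"dy": 0,"dz": -1.5,"fingers": 255},
  {"wx": 0,"wy": 0,"wz": 0,"dx": -0.1,"dy": 0,"dz": -0.6,"fingers": 255},
  {"wx": 0,"wy": 0,"wz": 0,"dx": 0,"dy": 0,"dz": 0,"fingers": 255},
  {"wx": 0,"wy": 0,"wz": 0,"dx": 0,"dy": 0,"dz": 0,"fingers": 255},
])

```text
t: 26.93
tool_pos: [0.5797, -0.1203, 0.0958]
orientation: [-0.429, -3.11, 0.001]
force: [-0.0, -0.4, -2.5]
opening: 0.06
```

```bash
python3 -c "
from h import *
go((.5822,-.1199,.0661),164.3)
"
```

```text
t 26.93 pos [ 0.5797 -0.1203  0.0958] d cm [ 0.25  0.04 -2.97] turn,yaw [ 0.0007 -0.002   0.0002] 164.3 dq 0.011 F [-0.  -0.4 -2.5] open 0.06
```

Call:
send_rows([
  {"wx": 0,"wy": 0,"wz": 0,"dx": 0.2,"dy": 0,"dz": -1,"fingers": 255},
  {"wx": 0,"wy": 0,"wz": 0,"dx": 0,"dy": 0,"dz": -0.6,"fingers": 255},
  {"wx": 0,"wy": 0,"wz": 0,"dx": 0,"dy": 0,"dz": 0,"fingers": 255},
  {"wx": 0,"wy": 0,"wz": 0,"dx": 0,"dy": 0,"dz": 0,"fingers": 255},
])

```text
t: 27.27
tool_pos: [0.582, -0.1209, 0.0787]
orientation: [-0.43, -3.11, 0.002]
force: [0.9, -0.6, -1.9]
opening: 0.0599
```

```bash
python3 -c "
from h import *
go((.5822,-.1199,.0661),164.3)
snap('wrist','w10.png');_,im=snap('scene','s10.png')
z=cv2.resize(im[190:290,240:360],None,fx=6,fy=6,interpolation=cv2.INTER_CUBIC);cv2.imwrite('pics/s10z.png',z[:,:,::-1])
"
```

```text
t 27.27 pos [ 0.582  -0.1209  0.0787] d cm [ 0.02  0.1  -1.26] turn,yaw [ 0.001  -0.0018  0.001 ] 164.2 dq 0.01 F [ 0.9 -0.6 -1.9] open 0.0599
```

View pics/w10.png

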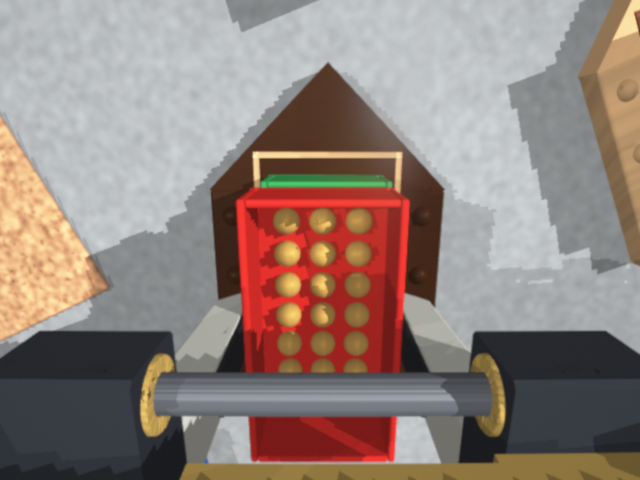

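View pics/s10z.png

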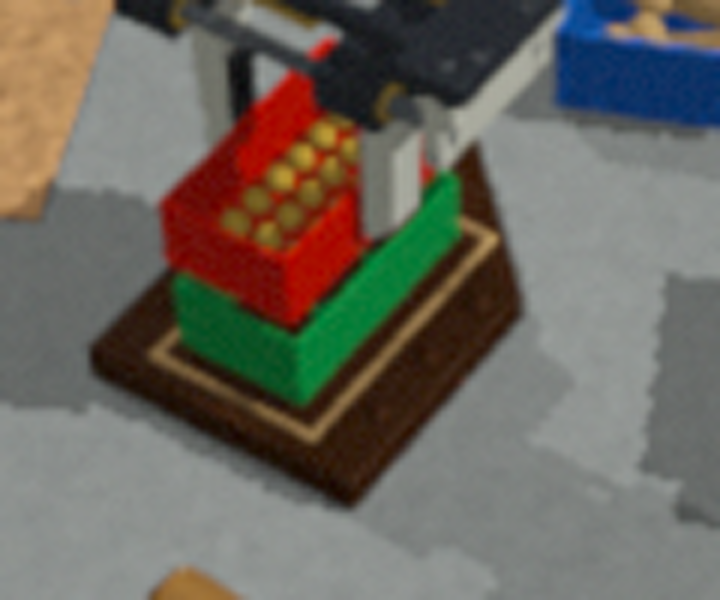

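```bash
python3 -c "
from h import *
im,st=load('w10.png')
z=cv2.resize(im[165:215,225:425],None,fx=4,fy=4,interpolation=cv2.INTER_CUBIC);cv2.imwrite('pics/w10z.png',z[:,:,::-1])
"
```

```text
(no output)
```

View pics/w10z.png

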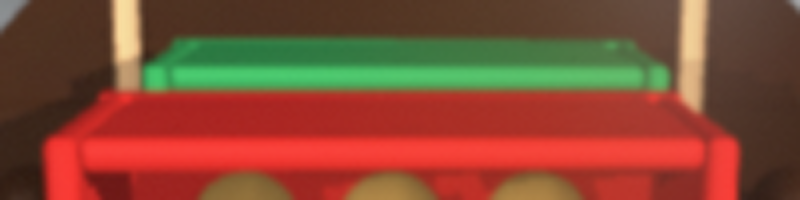

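```bash
python3 -c "
from h import *
im,st=load('w10.png')
f=lambda x,y:((x+.5)/4-.5+225,(y+.5)/4-.5+165)
G=cast('wrist',[f(145,66),f(669,66)],.058,st);Rr=cast('wrist',[f(45,138),f(739,138)],st['tool_pos'][2]-.0141+.04,st)
M=R.from_rotvec(st['orientation']).as_matrix()
for P in(G,Rr):
  d=np.c_[P-st['tool_pos'][:2],[0,0]]@M; print((d*1000).round(1), d.mean(0)[:2]*1000)
"
```

```text
[[ 54.7 -28.1   0.1]
 [ 54.8  31.1   0. ]] [54.74117524  1.53697414]
[[ 53.4 -29.9   0.1]
 [ 53.4  29.7   0. ]] [53.39306659 -0.09771576]
```

Call:
send_rows([
  {"wx": 0.001,"wy": -0.001,"wz": 0,"dx": -0.15,"dy": 0.17,"dz": -0.3,"fingers": 255},
  {"wx": 0,"wy": 0,"wz": 0,"dx": 0,"dy": 0,"dz": 0,"fingers": 255},
  {"wx": 0,"wy": 0,"wz": 0,"dx": 0,"dy": 0,"dz": 0,"fingers": 255},
])

```text
t: 27.62
tool_pos: [0.5812, -0.1191, 0.0768]
orientation: [0.43, 3.111, -0.0]
force: [-0.2, -0.5, -2.6]
opening: 0.06
```

```bash
python3 -c "
from h import *
go((.5813,-.1192,.0661),164.3)
"
```

```text
t 27.62 pos [ 0.5812 -0.1191  0.0768] d cm [ 0.01 -0.01 -1.07] turn,yaw [0.0004 0.0014 0.0007] 164.3 dq 0.009 F [-0.2 -0.5 -2.6] open 0.06
```

Call:
send_rows([
  {"wx": 0,"wy": 0.001,"wz": 0,"dx": -0.05,"dy": 0,"dz": -0.6,"fingers": 255},
  {"wx": 0,"wy": 0,"wz": 0,"dx": 0,"dy": 0,"dz": 0,"fingers": 255},
  {"wx": 0,"wy": 0,"wz": 0,"dx": 0,"dy": 0,"dz": 0,"fingers": 255},
])

```text
t: 27.87
tool_pos: [0.581, -0.1191, 0.0708]
orientation: [0.43, 3.111, -0.001]
force: [-0.5, -0.4, -2.3]
opening: 0.0597
```

```bash
python3 -c "
from h import *
go((.5813,-.1192,.0661),164.3)
"
```

```text
t 27.87 pos [ 0.581  -0.1191  0.0708] d cm [ 0.03 -0.01 -0.47] turn,yaw [0.0008 0.0014 0.0005] 164.3 dq 0.012 F [-0.5 -0.4 -2.3] open 0.0597
```

Call:
send_rows([
  {"wx": 0,"wy": 0.001,"wz": 0,"dx": 0,"dy": 0,"dz": -0.4,"fingers": 255},
  {"wx": 0,"wy": 0,"wz": 0,"dx": 0,"dy": 0,"dz": -0.1,"fingers": 255},
  {"wx": 0,"wy": 0,"wz": 0,"dx": 0,"dy": 0,"dz": 0,"fingers": 255},
  {"wx": 0,"wy": 0,"wz": 0,"dx": 0,"dy": 0,"dz": 0,"fingers": 255},
])

```text
t: 28.2
tool_pos: [0.5814, -0.1192, 0.0661]
orientation: [0.43, 3.111, -0.001]
force: [-0.4, -0.1, -1.0]
opening: 0.0598
```

```bash
python3 -c "
from h import *
go((.5813,-.1192,.0661),164.3)
"
```

```text
t 28.2 pos [ 0.5814 -0.1192  0.0661] d cm [-0.01  0.    0.  ] turn,yaw [0.001  0.0009 0.0006] 164.3 dq 0.002 F [-0.4 -0.1 -1. ] open 0.0598
```

Call:
send_rows([
  {"wx": 0,"wy": 0,"wz": 0,"dx": 0,"dy": 0,"dz": -0.05,"fingers": 255},
  {"wx": 0,"wy": 0,"wz": 0,"dx": 0,"dy": 0,"dz": 0,"fingers": 255},
  {"wx": 0,"wy": 0,"wz": 0,"dx": 0,"dy": 0,"dz": 0,"fingers": 0},
  {"wx": 0,"wy": 0,"wz": 0,"dx": 0,"dy": 0,"dz": 0,"fingers": 0},
  {"wx": 0,"wy": 0,"wz": 0,"dx": 0,"dy": 0,"dz": 0,"fingers": 0},
  {"wx": 0,"wy": 0,"wz": 0,"dx": 0,"dy": 0,"dz": 0,"fingers": 0},
  {"wx": 0,"wy": 0,"wz": 0,"dx": 0,"dy": 0,"dz": 0,"fingers": 0},
  {"wx": 0,"wy": 0,"wz": 0,"dx": 0,"dy": 0,"dz": 1.5,"fingers": 0},
  {"wx": 0,"wy": 0,"wz": 0,"dx": 0,"dy": 0,"dz": 3,"fingers": 0},
  {"wx": 0,"wy": 0,"wz": 0,"dx": 0,"dy": 0,"dz": 3.5,"fingers": 0},
  {"wx": 0,"wy": 0,"wz": 0,"dx": 0,"dy": 0,"dz": 3.5,"fingers": 0},
  {"wx": 0,"wy": 0,"wz": 0,"dx": 0,"dy": 0,"dz": 1,"fingers": 0},
  {"wx": 0,"wy": 0,"wz": 0,"dx": 0,"dy": 0,"dz": 0,"fingers": 0},
  {"wx": 0,"wy": 0,"wz": 0,"dx": 0,"dy": 0,"dz": 0,"fingers": 0},
])

```text
t: 29.37
tool_pos: [0.5796, -0.1188, 0.1943]
orientation: [-0.43, -3.111, 0.001]
force: [-0.1, 0.5, 0.5]
opening: 0.0929
```

```bash
python3 -c "
from h import *
go((.5813,-.1192,.0661),164.3)
st,im=snap('wrist','w11.png')
print(tray('wrist',im,st,'redL',.092,(320,250)))
_,im=snap('scene','s11.png')
z=cv2.resize(im[190:290,240:440],None,fx=4,fy=4,interpolation=cv2.INTER_CUBIC);cv2.imwrite('pics/s11z.png',z[:,:,::-1])
"
```

```text
t 29.37 pos [ 0.5796 -0.1188  0.1943] d cm [  0.17  -0.04 -12.82] turn,yaw [ 0.0005 -0.0007  0.0007] 164.3 dq 0.007 F [-0.1  0.5  0.5] open 0.0929
(array([ 0.58143835, -0.11913577]), array([ 0.58221775, -0.11868859]), 111.24531555175781, 61.29570007324219, -16.291213989257812)
```

View pics/w11.png

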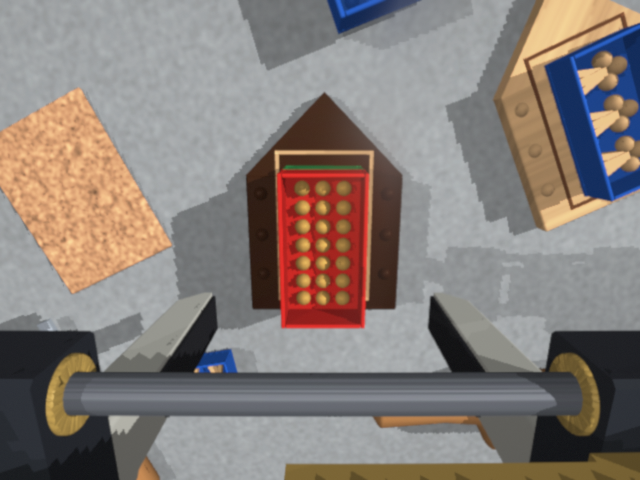

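View pics/s11z.png

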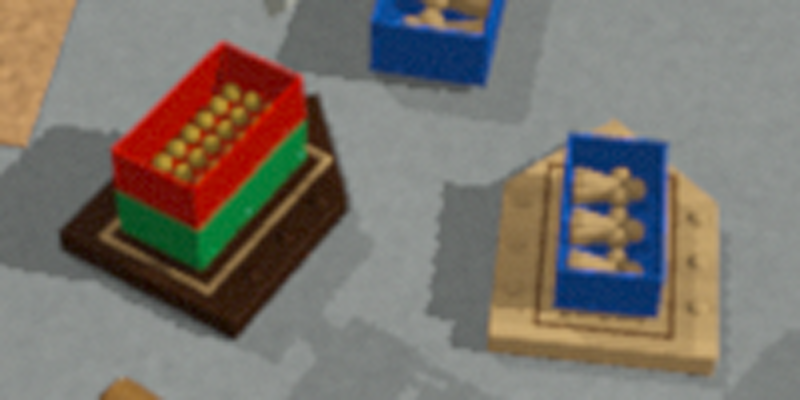

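```bash
python3 -c "
from plant import robot
print(robot.close_job())"
```

```text
the job is handed in; nothing more can be done
None
```

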